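# Demould the plaster keystones

## Robot

A 6-joint arm with a two-finger parallel gripper is mounted at the origin on the work surface. World frame = base frame: x ahead of the robot, y to its left, z up, the work surface at z = 0. Lengths are in m, angles in rad, forces in N, time in s.
With the tool pointing down it reaches from about 0.325 to 1 m from the base axis. Payload 5.1 kg.
Tool frame: the origin (TCP) lies on the centre line of the jaws, within the pads' length; the fingertips stand 22 mm ahead of it and the grasp point (between the pads) lies 3 mm ahead of it (manip.tip_extent is the distance from the TCP to the fingertips, in m); z points along the fingers, y is the line along which they close (so a half turn about z gives the same grasp; the last joint's range is limited). The gripper opens to 85 mm and grips with 20 to 120 N. Pads are 22 mm wide; open, the fingers measure 114 mm over their backs; the gripper's body (76 mm by 85 mm) begins 54 mm behind the grasp point. The pads swing forward as they close: fully open they stand 13 mm farther back than shut.
Start: joints at [-1.186, 0.124, 1.65, -0, 1.367, -0.083], TCP at [0.293, -0.58, 0.253] pointing down, gripper open.
Joint ranges: [-2.61, 2.61], [-1.02, 2.33], [0.03, 2.71], [-1.35, 4.49], [0.32, 2.68], [-2.91, 2.91]. Speed limits (rad/s): [2.57, 2.57, 3.14, 3.14, 3.14, 3.14].

## Interface

Orientations are given as a unit quaternion [w, x, y, z].
In Python, from workcell import telemetry, viewer, ticket, manip gives the robot as it stands.
- The arm moves only by the tool drive_tool, never from a script. Its argument "steps" is one flat list of numbers, 5 for each row, row after row: the opening, from 0 (shut) to 1 (fully open), then the shift along the tool's x, y, z as a fraction of full scale, then the turn about the tool's z as a fraction of full scale. A call has 1 to 12 rows; each row is the pose to reach, as a shift and turn from the pose commanded when the call began, along the tool's axes at that moment, turning the shorter way round; what a row does not reach only later rows make up. Full scale, the value 1, is 0.15 m for a shift and pi rad for a turn. A row lasts 1/10 s, in which the tool goes at most 50 mm and 8.59 degrees, less where a joint would pass 70% of its speed; a pose out of reach is approached as far as the arm can. A call with a number of a shift or a turn outside -1 to 1 is refused whole. A call with a gripper value outside its range is refused whole. The fingers move at their own pace and stop on an object; "grip_force" is the grip in N (left out, the last holds). Time passes only in rows, so rows that repeat a pose let the fingers close. It gives the time, the measured TCP pose, the force, the opening and the grip force at its end, in the units of the state.
- telemetry.state(): the state, without advancing time (a new reading comes with each control period).
- viewer.camera(name): name is "side" or "top"; returns a dict with "pixels" (420x560x3 uint8, red, green, blue), "K" (3x3 intrinsics, pixels), "cam_to_world" (4x4, takes a point from camera to world coordinates). Camera axes: x right, y down, z forward; pixel columns grow to the right and rows downward; lengths in m; the calibration is good to about 2 mm. A picture is of the moment at which its call begins. There is no depth.
- ticket.finish_job(): hands the job in; it is judged then, once.
The state is a dict: "time_s": time; "joints": joint angles; "qvel": joint speeds; "effort": joint torques, N m; "tcp_pos": TCP position; "tool_rot": TCP orientation; "ft_force": force on the tool from outside, world axes, zero at the start; "moment": the same for the moment, N m; "gripper_width": finger opening in m; "grasp_force": force on a finger pad.
Only numpy, scipy, OpenCV 4.12 (cv2) and the standard library are available. Lean on these libraries where they do the work, as an engineer would, in place of code of your own. Each camera call takes 0.05 s, during which the arm holds its last target. There are 200 camera calls.

## Task

The keystones have set. Take the steel weights and then the top half of the mould off and set them down flat on the bench, lift every keystone out of the lower half and stand it face up on the slatted drying rack with none touching another. Then close the empty mould again, its halves square and edges in line, and lay the steel weights flat on top; leave the putty knife and the bowl alone.

Things in the scene. Friction and masses are not known exactly. Their poses are not given: they have to be found in the camera images.
- mould: lower half of a two-part timber and plaster mould, fixed, 216 mm (x) by 172 (y), 40 high. Four cavities, 28 deep, open upward, centred at x = +-51, y = +-40, 3 mm clear of a casting all round; some are empty. A casting's underside lies 12 mm above the bench, its body flush with the mould's top, its panel standing 30 mm proud. Origin: centre of its underside
- cover: top half of the mould, loose, 0.85 kg, same outline 216 mm (x) by 172 (y), lying on the lower half. Shell open below, 34 deep; its plywood back is 44 mm above its lower edge. In the middle of the back a wooden batten handle 130 long (x), 24 wide (y), 36 high (44 to 80 mm above the origin). May go back turned end for end. Origin: centre of its lower edge
- rack: the slatted wooden drying rack, fixed, 280 mm (x) by 220 mm (y), flat top 30 mm above the bench, no rim; wide enough for four castings two by two with gaps. Origin: centre of its underside
- key1: plaster keystone casting (None if absent), 84 mm long (x), 58 high, 0.2 to 0.3 kg. Wedge body 28 thick, 62 wide at its +x end, 48 at its -x end; on its face (+z) a parallel-sided panel 56 long (x), 32 wide (y) rises 30 mm above the body, centred over the origin: grip it there, across y. At the start in a cavity of the mould, face up. Origin: centre of its flat underside
- key2: plaster keystone casting (None if absent), 84 mm long (x), 58 high, 0.2 to 0.3 kg. Wedge body 28 thick, 62 wide at its +x end, 48 at its -x end; on its face (+z) a parallel-sided panel 56 long (x), 32 wide (y) rises 30 mm above the body, centred over the origin: grip it there, across y. At the start in a cavity of the mould, face up. Origin: centre of its flat underside
- key3: plaster keystone casting (None if absent), 84 mm long (x), 58 high, 0.2 to 0.3 kg. Wedge body 28 thick, 62 wide at its +x end, 48 at its -x end; on its face (+z) a parallel-sided panel 56 long (x), 32 wide (y) rises 30 mm above the body, centred over the origin: grip it there, across y. At the start in a cavity of the mould, face up. Origin: centre of its flat underside
- key4: plaster keystone casting (None if absent), 84 mm long (x), 58 high, 0.2 to 0.3 kg. Wedge body 28 thick, 62 wide at its +x end, 48 at its -x end; on its face (+z) a parallel-sided panel 56 long (x), 32 wide (y) rises 30 mm above the body, centred over the origin: grip it there, across y. At the start in a cavity of the mould, face up. Origin: centre of its flat underside
- weight1: a plain dark steel bar used as a weight, 120 mm long (x), 36 mm wide (y), 22 mm thick (z), 0.72 kg; if absent it reads None. At the start it lies flat on top of the mould, beside the handle. Origin: centre of its underside
- weight2: a plain dark steel bar used as a weight, 120 mm long (x), 36 mm wide (y), 22 mm thick (z), 0.72 kg; if absent it reads None. At the start it lies flat on top of the mould, beside the handle. Origin: centre of its underside
- knife: putty knife with a wooden handle, 195 mm long (x), on the far part of the bench; leave alone. Origin: under the root of the blade
- bowl: yellow plastic mixing bowl, 150 mm across, 70 mm high, on the far part of the bench; leave alone. Origin: centre of its underside
Mind the look-alikes: they are no part of the job. Leave any blue, green or purple look-alike of the weight1 alone.

How it is judged:
By the outcome, as a careful person would: the job done as asked, in the order asked, and still so for the second after the job is handed in, with the robot touching nothing.
Of key1, key2, key3, key4 only 2 to 4 are there at a start; the rules pass over those that are not, and their reading is None.
Of weight1, weight2 only 1 to 2 are there at a start; the rules pass over those that are not, and their reading is None.
At some moment in a run one of key1, key2, key3, key4 may be knocked a few centimetres aside while the robot is not near it.
Once in a run the grip may slacken for a moment while it holds something.
It also fails if it takes over 210 s, if anything falls off the work surface, if the arm or the gripper's body presses on something with over 40 N, if the wrist force passes 120 N, or if a joint passes its speed limit or range.

## Working session

There is one attempt and no reset: what is moved stays moved. The work goes in short steps, Python scripts to look and compute and a tool call to move; the robot and the scene stay as the last step left them, time stands still between calls to the robot, and variables do not carry over. Pictures are saved under pics/ and viewed, at most 15 in all, crops included, and the job is handed in when it is done.

Besides the shell and the picture viewer there is one more tool, called after ">>>" by a JSON object that holds its "name" and its "arguments", one argument or row to a line. drive_tool: Moves the arm, as the interface text tells. Its arguments: {"type":"object","properties":{"steps":{"type":"array"},"grip_force":{"type":"number"}},"required":["steps"]}

```bash
ls; mkdir -p pics
cat > h.py <<'E'
import numpy as np, cv2
from workcell import telemetry, viewer, ticket, manip
def snap(name,fn):
    c=viewer.camera(name); cv2.imwrite(fn,c["pixels"][:,:,::-1]); np.savez(f'{name}.npz',K=c["K"],T=c["cam_to_world"],p=c["pixels"]); return c
def load(name): return np.load(f'{name}.npz')
def ray(c,uv,z):
    d=np.linalg.inv(c["K"])@np.array([uv[0],uv[1],1.]); T=c["T"] if 'T' in c else c["cam_to_world"]
    d=T[:3,:3]@d;o=T[:3,3]; return o+d*(z-o[2])/d[2]
def proj(c,P):
    T=c["T"] if 'T' in c else c["cam_to_world"]
    p=T[:3,:3].T@(np.asarray(P,float)-T[:3,3]); q=c["K"]@p; return q[:2]/q[2]
E
python3 - <<'E'
from h import *
for n in("top","side"):
    c=snap(n,f'pics/{n}0.png'); print(n,c["K"].round(1).tolist(),c["cam_to_world"].round(3).tolist())
s=telemetry.state(); print(s); print(manip.tip_extent, dir(manip))
E
```

```text
pics
top [[393.9, 0.0, 276.5], [0.0, 393.9, 206.0], [0.0, 0.0, 1.0]] [[-0.021, -0.98, 0.198, 0.359], [-1.0, 0.025, 0.016, 0.015], [-0.021, -0.198, -0.98, 0.94], [0.0, 0.0, 0.0, 1.0]]
side [[423.7, 0.0, 285.6], [0.0, 423.7, 211.6], [0.0, 0.0, 1.0]] [[-0.965, -0.157, 0.211, 0.327], [-0.263, 0.579, -0.771, 0.795], [-0.002, -0.8, -0.6, 0.674], [0.0, 0.0, 0.0, 1.0]]
{'time_s': 0.1, 'joints': array([-1.18563565e+00,  1.24468713e-01,  1.65151750e+00,  9.12355773e-06,
        1.36753431e+00, -8.25832829e-02]), 'qvel': array([ 0.00025507, -0.00270743, -0.003977  ,  0.00136253,  0.00045863,
       -0.0005487 ]), 'effort': array([ 5.00681472e-04, -4.24930429e+01, -3.66652751e+01, -1.31223946e-04,
        3.94573639e-03,  2.36407395e-06]), 'tcp_pos': array([ 0.29286172, -0.57971567,  0.25216905]), 'tool_rot': array([-9.53599489e-04,  9.72776136e-01,  2.31744816e-01, -1.40861095e-04]), 'ft_force': array([-0.135986  , -0.05275418, -0.13821165]), 'moment': array([-0.0315661 ,  0.00392349, -0.03903676]), 'grasp_force': 0.0, 'gripper_width': 0.08539580662302208}
0.022 ['IKError', '__class__', '__delattr__', '__dict__', '__dir__', '__doc__', '__eq__', '__format__', '__ge__', '__getattribute__', '__getstate__', '__gt__', '__hash__', '__init__', '__init_subclass__', '__le__', '__lt__', '__module__', '__ne__', '__new__', '__reduce__', '__reduce_ex__', '__repr__', '__setattr__', '__sizeof__', '__str__', '__subclasshook__', '__weakref__', 'tip_extent']
```

View pics/top0.png

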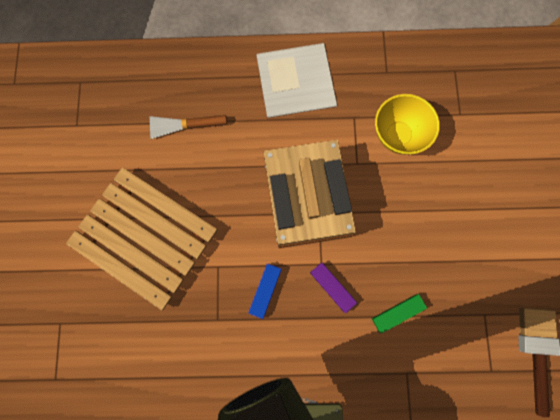

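View pics/side0.png

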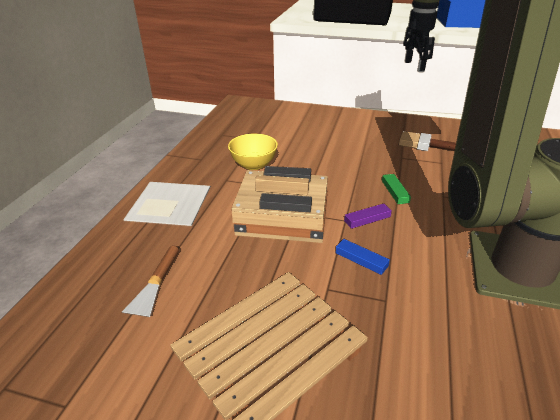

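Run:
```python
from h import *
c=load("top"); p=c["p"][:,:,::-1]
a=cv2.resize(p[130:255,250:370],None,fx=4.8,fy=4.8,interpolation=cv2.INTER_CUBIC)
cv2.imwrite('pics/crop1.png',a)
for uv,z in [((265,152),.084),((337,141),.084),((354,234),.084),((279,245),.084),((122,169),.03),((216,232),.03),((165,309),.03),((67,242),.03),((265,265),.022),((345,300),.022),((400,312),.022),((405,125),.0),((440,180),0),((450,300),0),((400,20),0),((555,200),0)]:
    print(uv,ray(c,uv,z)[:2].round(3))
for uv in [(263,241),(289,274),(200,349),(178,346)]: print(ray(load("side"),uv,.03).round(3))
```

```text
(265, 152) [0.658 0.053]
(337, 141) [ 0.68  -0.112]
(354, 234) [ 0.465 -0.138]
(279, 245) [0.445 0.026]
(122, 169) [0.643 0.403]
(216, 232) [0.484 0.173]
(165, 309) [0.312 0.286]
(67, 242) [0.469 0.522]
(265, 265) [0.406 0.06 ]
(345, 300) [ 0.323 -0.12 ]
(400, 312) [ 0.295 -0.241]
(405, 125) [ 0.749 -0.298]
(440, 180) [ 0.603 -0.37 ]
(450, 300) [ 0.318 -0.364]
(400, 20) [ 1.047 -0.31 ]
(555, 200) [ 0.546 -0.64 ]
[0.574 0.091 0.03 ]
[0.489 0.178 0.03 ]
[0.593 0.398 0.03 ]
[0.633 0.402 0.03 ]
```

View pics/crop1.png

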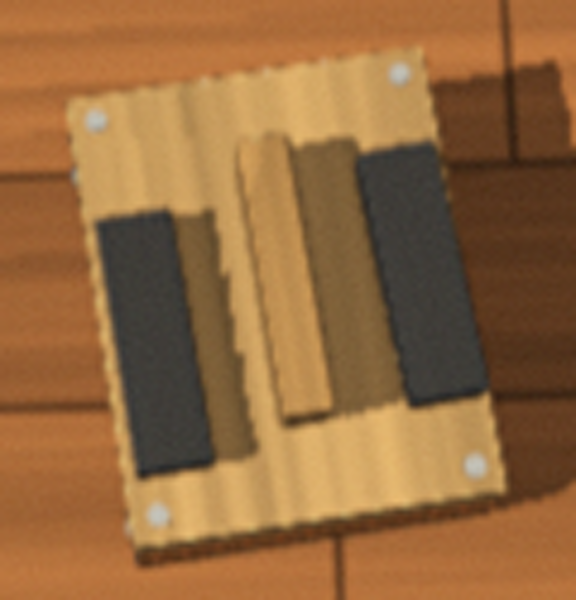

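```bash
cat >> h.py <<'E'
def fitrect(c,uvs,z,L,W):
    """uv corners -> x,y,yaw (long axis), measured dims; corners order far-left, far-right, near-right, near-left"""
    P=np.array([ray(c,u,z)[:2] for u in uvs]); m=P.mean(0)
    M=np.array([[L,W],[L,-W],[-L,-W],[-L,W]])/2
    q=P-m; yaw=np.arctan2((M[:,0]*q[:,1]-M[:,1]*q[:,0]).sum(),(M*q).sum())
    R=np.array([[np.cos(yaw),-np.sin(yaw)],[np.sin(yaw),np.cos(yaw)]])
    res=np.linalg.norm(q-M@R.T,axis=1); d=[np.linalg.norm(P[i]-P[(i+1)%4]) for i in range(4)]
    return m.round(4),np.degrees(yaw).round(2),(res*1e3).round(1),(np.array(d)*1e3).round(0)
E
python3 - <<'E'
from h import *
c=load("top")
f=lambda L:[(250+(x+.5)/4.8-.5,130+(y+.5)/4.8-.5) for x,y in L]
print('cover',fitrect(c,f([(70,100),(422,48),(505,490),(138,549)]),.084,.216,.172))
print('wL',fitrect(c,f([(98,222),(170,211),(214,460),(138,471)]),.106,.12,.036))
print('wR',fitrect(c,f([(358,156),(435,145),(487,388),(411,402)]),.106,.12,.036))
print('h',fitrect(c,f([(238,140),(288,132),(330,410),(285,416)]),.120,.13,.024))
print('rack',fitrect(c,[(122,169),(216,232),(165,309),(67,242)],.03,.22,.28))
E
```

```text
cover (array([ 0.5655, -0.0429]), np.float64(7.35), array([1.4, 1.2, 2.1, 1.5]), array([170., 214., 169., 216.]))
wL (array([0.5394, 0.0172]), np.float64(7.94), array([2.1, 2.4, 1.7, 2.3]), array([ 33., 117.,  34., 116.]))
wR (array([ 0.5679, -0.1048]), np.float64(8.77), array([1.4, 2.6, 2.2, 2. ]), array([ 36., 115.,  35., 117.]))
h (array([ 0.5654, -0.0416]), np.float64(6.74), array([1.1, 0.7, 2.1, 2.1]), array([ 23., 129.,  20., 128.]))
rack (array([0.4771, 0.346 ]), np.float64(-34.06), array([4.1, 7.2, 7.1, 4.6]), array([280., 206., 283., 211.]))
```

```bash
cat >> h.py <<'E'
def pose():
    s=telemetry.state(); w,x,y,z=s["tool_rot"]; return np.r_[s["tcp_pos"],2*np.degrees(np.arctan2(y,x))]
def go(wps,p=None,mx=.148):
    """waypoints x,y,z,yawdeg -> call-relative tool shifts (fractions); '--' = new call"""
    p=pose() if p is None else np.array(p,float); b=p.copy(); print('from',p.round(4))
    for w in wps:
        w=np.array(w,float)
        n=max(1,int(np.ceil(np.linalg.norm(w[:3]-p[:3])/mx)))
        for k in range(1,n+1):
            t=p+(w-p)*k/n; t[3]=w[3]
            def rel(b):
                a=np.radians(b[3]); d=t[:3]-b[:3]
                return np.r_[d[0]*np.cos(a)+d[1]*np.sin(a),d[0]*np.sin(a)-d[1]*np.cos(a),-d[2]]/.15
            r=rel(b)
            if abs(r).max()>.995 or (k>1 and n>1): b=last.copy(); r=rel(b); print('--')
            tr=(b[3]-t[3]+180)%360-180
            print(r.round(3),'turn',round(tr/180,3),' ->',t.round(3)); last=t
        p=w
E
python3 - <<'E'
from h import *
go([(.568,-.105,.25,8),(.568,-.105,.16,8),(.568,-.105,.109,8)])
E
```

```text
from [ 0.2929 -0.5797  0.2522 26.7996]
[ 0.766 -0.499  0.004] turn 0.104  -> [ 0.362 -0.461  0.252  8.   ]
--
[ 0.564 -0.72   0.004] turn 0.0  -> [ 0.43  -0.342  0.251  8.   ]
--
[ 0.564 -0.72   0.004] turn 0.0  -> [ 0.499 -0.224  0.251  8.   ]
--
[ 0.564 -0.72   0.004] turn 0.0  -> [ 0.568 -0.105  0.25   8.   ]
[ 0.564 -0.72   0.604] turn 0.0  -> [ 0.568 -0.105  0.16   8.   ]
[ 0.564 -0.72   0.944] turn 0.0  -> [ 0.568 -0.105  0.109  8.   ]
```

>>> {"name": "drive_tool", "arguments": {
  "steps": [0.7,0.38,-0.25,0,0.05,0.7,0.766,-0.499,0.004,0.104,0.7,0.766,-0.499,0.004,0.104,0.7,0.766,-0.499,0.004,0.104]
}}

```text
time_s: 0.5
tcp_pos: [0.3636, -0.458, 0.2521]
tool_rot: [-0.001, 0.997, 0.073, 0.0]
ft_force: [-0.7, 0.2, -0.3]
gripper_width: 0.0599
grasp_force: 0.0
```

>>> {"name": "drive_tool", "arguments": {
  "steps": [0.7,0.2,-0.25,0,0,0.7,0.38,-0.48,0,0,0.7,0.564,-0.72,0.004,0]
}}

```text
time_s: 0.8
tcp_pos: [0.4306, -0.3421, 0.2518]
tool_rot: [0.0, 0.998, 0.07, -0.0]
ft_force: [1.2, 0.0, 0.6]
gripper_width: 0.0595
grasp_force: 0.0
```

>>> {"name": "drive_tool", "arguments": {
  "steps": [0.7,0.2,-0.25,0,0,0.7,0.38,-0.48,0,0,0.7,0.564,-0.72,0.004,0]
}}

```text
time_s: 1.1
tcp_pos: [0.4995, -0.223, 0.2514]
tool_rot: [0.0, 0.998, 0.07, -0.0]
ft_force: [1.3, -0.2, -1.2]
gripper_width: 0.0596
grasp_force: 0.0
```

>>> {"name": "drive_tool", "arguments": {
  "steps": [0.7,0.2,-0.25,0,0,0.7,0.38,-0.48,0,0,0.7,0.564,-0.72,0.1,0,0.7,0.564,-0.72,0.35,0,0.7,0.564,-0.72,0.5,0,0.7,0.564,-0.72,0.5,0,0.7,0.564,-0.72,0.5,0]
}}

```text
time_s: 1.8
tcp_pos: [0.5675, -0.1056, 0.1764]
tool_rot: [-0.0, 0.998, 0.07, -0.0]
ft_force: [-0.2, -0.1, 1.1]
gripper_width: 0.06
grasp_force: 0.0
```

Run:
```python
from h import *
print(pose())
c=snap("side",'pics/side1.png'); cv2.imwrite('pics/side1c.png',cv2.resize(c["pixels"][120:260,200:360,::-1],None,fx=4,fy=4))
c=snap("top",'pics/top1.png')
go([(.568,-.105,.109,8),])
```

```text
[ 0.56752575 -0.10560514  0.17640845  8.05943898]
from [ 0.5686 -0.106   0.1785  8.0386]
[-0.003 -0.007  0.463] turn 0.0  -> [ 0.568 -0.105  0.109  8.   ]
```

View pics/side1c.png

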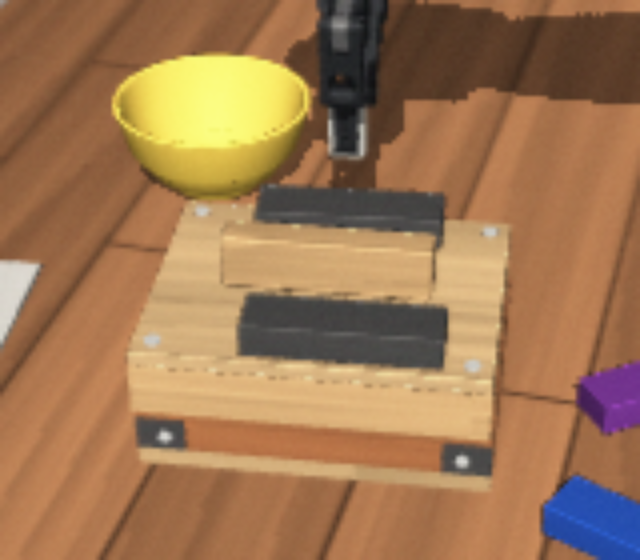

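>>> {"name": "drive_tool", "arguments": {
  "steps": [0.7,0,0,0.15,0,0.7,0,0,0.3,0,0.7,0,0,0.44,0,0.7,0,0,0.44,0,0.2,0,0,0.44,0,0.2,0,0,0.44,0,0.2,0,0,0.44,0,0.2,0,0,0.44,0,0.2,0,0,0.44,0],
  "grip_force": 70
}}

```text
time_s: 2.8
tcp_pos: [0.5692, -0.1059, 0.1133]
tool_rot: [0.001, 0.998, 0.07, 0.002]
ft_force: [-1.2, -0.8, 6.3]
gripper_width: 0.0341
grasp_force: 71.7
```

>>> {"name": "drive_tool", "arguments": {
  "steps": [0.2,0,0,-0.1,0,0.2,0,0,-0.25,0,0.2,0,0,-0.4,0,0.2,0,0,-0.5,0,0.2,0,0,-0.5,0]
}}

```text
time_s: 3.3
tcp_pos: [0.5687, -0.1053, 0.1881]
tool_rot: [0.001, 0.998, 0.07, 0.002]
ft_force: [0.8, 0.1, -7.9]
gripper_width: 0.0347
grasp_force: 71.0
```

Run:
```python
from h import *
p=pose();p[3]=8
go([(.60,-.215,p[2],8),(.60,-.215,.028,8)],p)
```

```text
from [ 0.5687 -0.1053  0.1881  8.    ]
[ 0.105  0.754 -0.   ] turn 0.0  -> [ 0.6   -0.215  0.188  8.   ]
[0.105 0.754 0.534] turn 0.0  -> [ 0.6   -0.215  0.108  8.   ]
--
[0.    0.    0.534] turn 0.0  -> [ 0.6   -0.215  0.028  8.   ]
```

>>> {"name": "drive_tool", "arguments": {
  "steps": [0.2,0.03,0.2,0,0,0.2,0.06,0.4,0,0,0.2,0.09,0.6,0,0,0.2,0.105,0.754,0,0,0.2,0.105,0.754,0.2,0,0.2,0.105,0.754,0.4,0,0.2,0.105,0.754,0.6,0,0.2,0.105,0.754,0.75,0,0.2,0.105,0.754,0.85,0,0.2,0.105,0.754,0.9,0]
}}

```text
time_s: 4.3
tcp_pos: [0.5977, -0.2142, 0.0478]
tool_rot: [-0.001, 0.998, 0.07, -0.002]
ft_force: [-0.4, 0.3, -7.7]
gripper_width: 0.0347
grasp_force: 71.2
```

>>> {"name": "drive_tool", "arguments": {
  "steps": [0.2,0,0,0.06,0,0.2,0,0,0.12,0,0.2,0,0,0.15,0,0.2,0,0,0.15,0]
}}

```text
time_s: 4.7
tcp_pos: [0.5999, -0.2152, 0.0294]
tool_rot: [0.0, 0.998, 0.071, 0.001]
ft_force: [-1.9, 1.7, -1.1]
gripper_width: 0.0343
grasp_force: 72.0
```

>>> {"name": "drive_tool", "arguments": {
  "steps": [0.2,0,0,0.01,0,0.7,0,0,0.01,0,0.7,0,0,0.01,0,0.7,0,0,0.01,0,0.7,0,0,-0.25,0,0.7,0,0,-0.55,0,0.7,0,0,-0.85,0,0.7,0,0,-0.98,0,0.7,0,0,-0.98,0,0.7,0,0,-0.98,0]
}}

```text
time_s: 5.7
tcp_pos: [0.5992, -0.2149, 0.1751]
tool_rot: [0.0, 0.998, 0.07, 0.0]
ft_force: [-0.7, 0.6, -0.9]
gripper_width: 0.0598
grasp_force: 0.0
```

Run:
```python
from h import *
p=pose();print(p);p[3]=8
go([(.540,.0175,p[2],8),(.540,.0175,.112,8)],p)
```

```text
[ 0.59917327 -0.21487338  0.17512984  8.0842168 ]
from [ 0.5992 -0.2149  0.1751  8.    ]
[-0.088 -0.794 -0.   ] turn 0.0  -> [ 0.57  -0.099  0.175  8.   ]
--
[-0.088 -0.794 -0.   ] turn 0.0  -> [0.54  0.018 0.175 8.   ]
[-0.088 -0.794  0.421] turn 0.0  -> [0.54  0.018 0.112 8.   ]
```

>>> {"name": "drive_tool", "arguments": {
  "steps": [0.7,-0.03,-0.26,0,0,0.7,-0.06,-0.53,0,0,0.7,-0.088,-0.794,0,0]
}}

```text
time_s: 6.0
tcp_pos: [0.5674, -0.0974, 0.1718]
tool_rot: [-0.001, 0.998, 0.07, -0.002]
ft_force: [0.8, 0.0, 0.4]
gripper_width: 0.06
grasp_force: 0.0
```

>>> {"name": "drive_tool", "arguments": {
  "steps": [0.7,-0.03,-0.26,0,0,0.7,-0.06,-0.53,0,0,0.7,-0.088,-0.794,0,0,0.7,-0.088,-0.794,0,0,0.7,-0.088,-0.794,0.2,0,0.7,-0.088,-0.794,0.4,0,0.7,-0.088,-0.794,0.42,0,0.2,-0.088,-0.794,0.42,0,0.2,-0.088,-0.794,0.42,0,0.2,-0.088,-0.794,0.42,0,0.2,-0.088,-0.794,0.42,0,0.2,-0.088,-0.794,0.42,0]
}}

```text
time_s: 7.2
tcp_pos: [0.5398, 0.017, 0.1126]
tool_rot: [0.0, 0.998, 0.07, 0.001]
ft_force: [1.0, -1.5, -6.1]
gripper_width: 0.0351
grasp_force: 57.9
```

>>> {"name": "drive_tool", "arguments": {
  "steps": [0.2,0,0,-0.1,0,0.2,0,0,-0.25,0,0.2,0,0,-0.4,0,0.2,0,0,-0.5,0,0.2,0,0,-0.5,0]
}}

```text
time_s: 7.7
tcp_pos: [0.541, 0.0173, 0.1904]
tool_rot: [0.0, 0.998, 0.071, 0.003]
ft_force: [0.2, -0.6, -7.7]
gripper_width: 0.0341
grasp_force: 77.3
```

Run:
```python
from h import *
p=pose();print(p);p[3]=8
go([(.45,-.215,p[2],8),(.45,-.215,.0285,8)],p)
```

```text
[0.54102633 0.01731409 0.19040177 8.09129755]
from [0.541  0.0173 0.1904 8.    ]
[-0.408  0.725 -0.   ] turn 0.0  -> [ 0.496 -0.099  0.19   8.   ]
--
[-0.408  0.725 -0.   ] turn 0.0  -> [ 0.45  -0.215  0.19   8.   ]
[-0.408  0.725  0.54 ] turn 0.0  -> [ 0.45  -0.215  0.109  8.   ]
--
[0.   0.   0.54] turn 0.0  -> [ 0.45  -0.215  0.028  8.   ]
```

>>> {"name": "drive_tool", "arguments": {
  "steps": [0.2,-0.1,0.18,0,0,0.2,-0.2,0.36,0,0,0.2,-0.3,0.54,0,0,0.2,-0.408,0.725,0,0]
}}

```text
time_s: 8.1
tcp_pos: [0.4928, -0.0995, 0.1855]
tool_rot: [-0.001, 0.997, 0.071, -0.001]
ft_force: [0.7, -0.2, -8.1]
gripper_width: 0.0344
grasp_force: 77.2
```

>>> {"name": "drive_tool", "arguments": {
  "steps": [0.2,-0.1,0.18,0,0,0.2,-0.2,0.36,0,0,0.2,-0.3,0.54,0,0,0.2,-0.408,0.725,0,0,0.2,-0.408,0.725,0.2,0,0.2,-0.408,0.725,0.4,0,0.2,-0.408,0.725,0.6,0,0.2,-0.408,0.725,0.8,0,0.2,-0.408,0.725,0.92,0,0.2,-0.408,0.725,0.92,0]
}}

```text
time_s: 9.1
tcp_pos: [0.4453, -0.2131, 0.0444]
tool_rot: [-0.003, 0.998, 0.07, -0.004]
ft_force: [-0.3, 0.1, -7.3]
gripper_width: 0.0337
grasp_force: 77.0
```

>>> {"name": "drive_tool", "arguments": {
  "steps": [0.2,0,0,0.06,0,0.2,0,0,0.11,0,0.2,0,0,0.15,0,0.2,0,0,0.15,0]
}}

```text
time_s: 9.5
tcp_pos: [0.4497, -0.2158, 0.0286]
tool_rot: [0.0, 0.998, 0.071, 0.0]
ft_force: [-5.0, 2.6, 4.0]
gripper_width: 0.0341
grasp_force: 78.6
```

>>> {"name": "drive_tool", "arguments": {
  "steps": [0.2,0,0,0,0,0.7,0,0,0,0,0.7,0,0,0,0,0.7,0,0,0,0,0.7,0,0,-0.25,0,0.7,0,0,-0.55,0,0.7,0,0,-0.85,0,0.7,0,0,-0.99,0,0.7,0,0,-0.99,0]
}}

```text
time_s: 10.4
tcp_pos: [0.4515, -0.2169, 0.1804]
tool_rot: [0.003, 0.997, 0.07, 0.004]
ft_force: [0.1, -0.4, -0.0]
gripper_width: 0.0597
grasp_force: 0.0
```

Run:
```python
from h import *
p=pose();print(p);p[3]=8
go([(.56,-.042,.175,7.4),(.56,-.042,.114,7.4)],p)
c=snap("top",'pics/top2.png')
cv2.imwrite('pics/crop2.png',cv2.resize(c["pixels"][130:290,250:450,::-1],None,fx=4,fy=4,interpolation=cv2.INTER_CUBIC)[:600])
```

```text
[ 0.4515017  -0.21687934  0.18041546  8.08363484]
from [ 0.4515 -0.2169  0.1804  8.    ]
[ 0.439 -0.527  0.018] turn 0.003  -> [ 0.506 -0.129  0.178  7.4  ]
--
[ 0.434 -0.531  0.018] turn 0.0  -> [ 0.56  -0.042  0.175  7.4  ]
[ 0.434 -0.531  0.425] turn 0.0  -> [ 0.56  -0.042  0.114  7.4  ]
```

View pics/crop2.png

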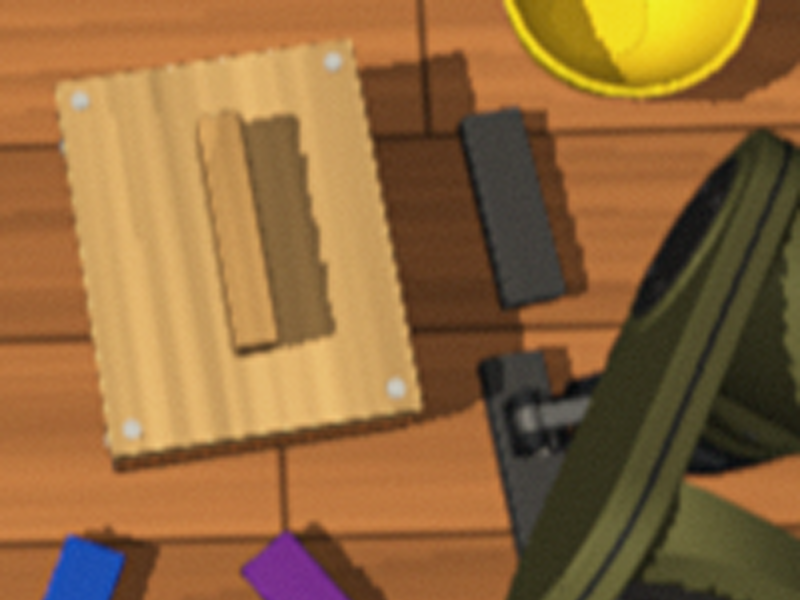

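>>> {"name": "drive_tool", "arguments": {
  "steps": [0.6,0.15,-0.18,0,0.003,0.6,0.3,-0.36,0,0.003,0.6,0.439,-0.527,0.018,0.003]
}}

```text
time_s: 10.75
tcp_pos: [0.5026, -0.1265, 0.1703]
tool_rot: [-0.001, 0.998, 0.065, -0.001]
ft_force: [1.1, -0.9, -0.1]
gripper_width: 0.0509
grasp_force: 0.0
```

>>> {"name": "drive_tool", "arguments": {
  "steps": [0.6,0.15,-0.18,0,0,0.6,0.3,-0.36,0,0,0.6,0.471,-0.527,0,0,0.6,0.471,-0.527,0.1,0,0.6,0.471,-0.527,0.3,0,0.6,0.471,-0.527,0.42,0,0.6,0.471,-0.527,0.42,0,0.6,0.471,-0.527,0.42,0]
}}

```text
time_s: 11.55
tcp_pos: [0.561, -0.0403, 0.1069]
tool_rot: [-0.0, 0.998, 0.066, -0.002]
ft_force: [-0.1, 0.2, -0.1]
gripper_width: 0.0513
grasp_force: 0.0
```

Run:
```python
from h import *
p=pose();print(p)
go([(.5655,-.042,.113,7.4)],p)
```

```text
[ 0.56097868 -0.04032568  0.10691315  7.51884371]
from [ 0.561  -0.0403  0.1069  7.5188]
[ 0.028  0.015 -0.041] turn 0.001  -> [ 0.566 -0.042  0.113  7.4  ]
```

>>> {"name": "drive_tool", "arguments": {
  "steps": [0.6,0.028,0.01,-0.02,0,0.6,0.028,0.01,-0.02,0,0.1,0.028,0.01,-0.02,0,0.1,0.028,0.01,-0.02,0,0.1,0.028,0.01,-0.02,0,0.1,0.028,0.01,-0.02,0,0.1,0.028,0.01,-0.02,0,0.1,0.028,0.01,-0.02,0],
  "grip_force": 100
}}

```text
time_s: 12.35
tcp_pos: [0.5673, -0.0415, 0.1131]
tool_rot: [0.001, 0.998, 0.066, 0.0]
ft_force: [-1.3, -3.3, 5.1]
gripper_width: 0.0223
grasp_force: 99.4
```

Run:
```python
from h import *
L=[]
for i in range(8):
    viewer.camera("side"); L.append(pose())
L=np.array(L); print(L.mean(0).round(4),L.std(0).round(4)); p=L.mean(0); np.save('grip_cover.npy',p)
p[3]=7.4
go([(p[0],p[1],p[2]+.07,7.4)],p); p[2]+=.07
go([(.5,-.42,p[2],7.4),(.5,-.42,p[2]-.110,7.4)],p)
print(telemetry.state()["ft_force"],telemetry.state()["gripper_width"])
```

```text
[ 0.5673 -0.0415  0.1131  7.5508] [0.    0.    0.    0.002]
from [ 0.5673 -0.0415  0.1131  7.4   ]
[ 0.     0.    -0.467] turn 0.0  -> [ 0.567 -0.042  0.183  7.4  ]
from [ 0.5673 -0.0415  0.1831  7.4   ]
[-0.257  0.815 -0.   ] turn 0.0  -> [ 0.545 -0.168  0.183  7.4  ]
--
[-0.257  0.815 -0.   ] turn 0.0  -> [ 0.522 -0.294  0.183  7.4  ]
--
[-0.257  0.815 -0.   ] turn 0.0  -> [ 0.5   -0.42   0.183  7.4  ]
[-0.257  0.815  0.733] turn 0.0  -> [ 0.5   -0.42   0.073  7.4  ]
[-1.45869777 -4.32235932  5.72543144] 0.02264019386204527
```

>>> {"name": "drive_tool", "arguments": {
  "steps": [0.1,0,0,-0.04,0,0.1,0,0,-0.1,0,0.1,0,0,-0.2,0,0.1,0,0,-0.3,0,0.1,0,0,-0.4,0,0.1,0,0,-0.47,0,0.1,0,0,-0.5,0,0.1,0,0,-0.5,0]
}}

```text
time_s: 13.55
tcp_pos: [0.5675, -0.0411, 0.1886]
tool_rot: [0.0, 0.998, 0.066, 0.001]
ft_force: [-0.1, -0.4, -7.0]
gripper_width: 0.0226
grasp_force: 98.5
```

>>> {"name": "drive_tool", "arguments": {
  "steps": [0.1,-0.05,0.15,0,0,0.1,-0.1,0.35,0,0,0.1,-0.17,0.55,0,0,0.1,-0.22,0.7,0,0,0.1,-0.257,0.815,0,0]
}}

```text
time_s: 14.05
tcp_pos: [0.5438, -0.1686, 0.1861]
tool_rot: [-0.0, 0.998, 0.065, -0.001]
ft_force: [-0.7, -0.1, -7.9]
gripper_width: 0.0229
grasp_force: 99.3
```

>>> {"name": "drive_tool", "arguments": {
  "steps": [0.1,-0.06,0.2,0,0,0.1,-0.13,0.4,0,0,0.1,-0.19,0.6,0,0,0.1,-0.257,0.815,0,0]
}}

```text
time_s: 14.45
tcp_pos: [0.5218, -0.2942, 0.186]
tool_rot: [-0.001, 0.998, 0.066, -0.001]
ft_force: [0.4, -0.5, -8.2]
gripper_width: 0.0225
grasp_force: 99.4
```

>>> {"name": "drive_tool", "arguments": {
  "steps": [0.1,-0.06,0.2,0,0,0.1,-0.13,0.4,0,0,0.1,-0.19,0.6,0,0,0.1,-0.24,0.75,0,0,0.1,-0.257,0.815,0.05,0,0.1,-0.257,0.815,0.2,0,0.1,-0.257,0.815,0.4,0,0.1,-0.257,0.815,0.55,0,0.1,-0.257,0.815,0.65,0,0.1,-0.257,0.815,0.68,0,0.1,-0.257,0.815,0.68,0,0.1,-0.257,0.815,0.68,0]
}}

```text
time_s: 15.65
tcp_pos: [0.5014, -0.4204, 0.0869]
tool_rot: [0.001, 0.998, 0.066, 0.001]
ft_force: [-0.7, 0.6, -7.1]
gripper_width: 0.0224
grasp_force: 99.3
```

Run:
```python
from h import *
c=snap("side",'pics/side3.png')
print(pose())
c=snap("top",'pics/top3.png')
```

```text
[ 0.50149181 -0.42063967  0.08729699  7.55061848]
```

View pics/side3.png

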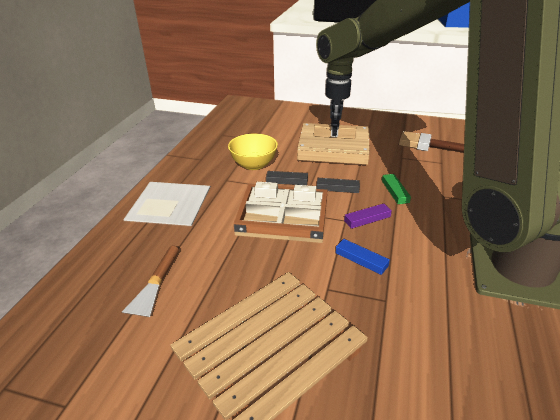

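>>> {"name": "drive_tool", "arguments": {
  "steps": [0.1,0,0,0.03,0,0.1,0,0,0.06,0,0.1,0,0,0.085,0,0.1,0,0,0.095,0,0.1,0,0,0.095,0,0.1,0,0,0.095,0]
}}

```text
time_s: 16.35
tcp_pos: [0.5006, -0.4199, 0.0732]
tool_rot: [-0.0, 0.998, 0.066, -0.0]
ft_force: [-5.2, 4.2, 4.0]
gripper_width: 0.0224
grasp_force: 101.1
```

Run:
```python
from h import *
c=load("top"); cv2.imwrite('pics/crop3.png',cv2.resize(c["p"][130:255,250:370,::-1],None,fx=4.8,fy=4.8,interpolation=cv2.INTER_CUBIC))
```

```text
(no output)
```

View pics/crop3.png

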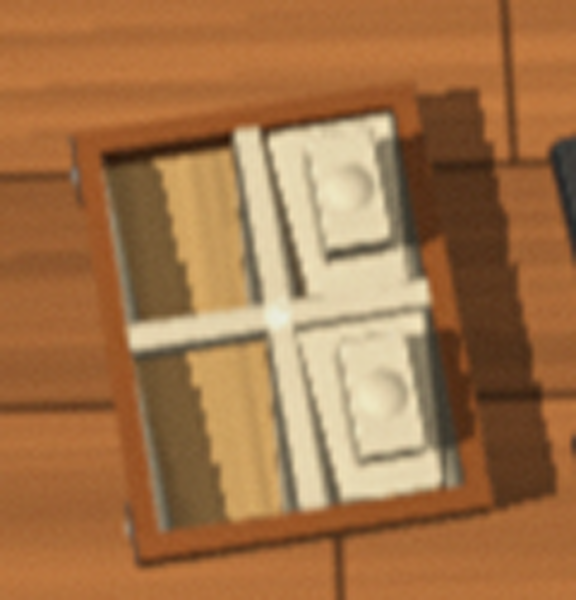

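Run:
```python
from h import *
c=load("top")
f=lambda L:[(250+(x+.5)/4.8-.5,130+(y+.5)/4.8-.5) for x,y in L]
m=fitrect(c,f([(75,137),(412,84),(492,502),(138,560)]),.04,.216,.172);print(m)
print(fitrect(c,f([(303,141),(373,128),(393,237),(325,250)]),.07,.056,.032))
print(fitrect(c,f([(337,342),(408,334),(428,446),(358,459)]),.07,.056,.032))
a=np.radians(7.5);R=np.array([[np.cos(a),-np.sin(a)],[np.sin(a),np.cos(a)]])
for q in((.051,-.04),(-.051,-.04)): print(np.array([.5655,-.042])+R@q)
p=pose();p[3]=7.5
go([(.520,-.089,.19,7.5),],[.5006,-.4199,.19,7.5])
```

```text
(array([ 0.5638, -0.0433]), np.float64(7.54), array([2.4, 1.4, 2.5, 1. ]), array([170., 212., 171., 213.]))
(array([ 0.6184, -0.0769]), np.float64(8.38), array([1.3, 1.3, 1. , 0.7]), array([34., 55., 33., 55.]))
(array([ 0.5179, -0.0884]), np.float64(7.25), array([0.8, 1.4, 1.2, 0.5]), array([34., 54., 33., 56.]))
[ 0.62128474 -0.07500096]
[ 0.52015736 -0.08831463]
from [ 0.5006 -0.4199  0.19    7.5   ]
[ 0.139 -0.723 -0.   ] turn 0.0  -> [ 0.507 -0.31   0.19   7.5  ]
--
[ 0.139 -0.723 -0.   ] turn 0.0  -> [ 0.514 -0.199  0.19   7.5  ]
--
[ 0.139 -0.723 -0.   ] turn 0.0  -> [ 0.52  -0.089  0.19   7.5  ]
```

>>> {"name": "drive_tool", "arguments": {
  "steps": [0.6,0,0,0,0,0.6,0,0,0,0,0.6,0,0,0,0,0.6,0,0,-0.2,0,0.6,0,0,-0.5,0,0.6,0,0,-0.8,0,0.6,0,0,-0.8,0],
  "grip_force": 60
}}

```text
time_s: 17.05
tcp_pos: [0.5039, -0.4231, 0.2011]
tool_rot: [0.006, 0.998, 0.066, 0.005]
ft_force: [-0.3, 0.2, 1.8]
gripper_width: 0.0513
grasp_force: 0.0
```

>>> {"name": "drive_tool", "arguments": {
  "steps": [0.6,0.05,-0.25,0,0,0.6,0.1,-0.5,0,0,0.6,0.139,-0.723,0,0]
}}

```text
time_s: 17.35
tcp_pos: [0.507, -0.3084, 0.1911]
tool_rot: [0.0, 0.998, 0.066, 0.0]
ft_force: [0.1, 0.0, -0.3]
gripper_width: 0.0516
grasp_force: 0.0
```

>>> {"name": "drive_tool", "arguments": {
  "steps": [0.6,0.05,-0.25,0,0,0.6,0.1,-0.5,0,0,0.6,0.139,-0.723,0,0]
}}

```text
time_s: 17.65
tcp_pos: [0.5135, -0.1978, 0.1912]
tool_rot: [0.0, 0.998, 0.066, 0.0]
ft_force: [-0.2, 0.0, 0.3]
gripper_width: 0.0511
grasp_force: 0.0
```

>>> {"name": "drive_tool", "arguments": {
  "steps": [0.6,0.05,-0.25,0,0,0.6,0.1,-0.5,0,0,0.6,0.139,-0.723,0,0,0.6,0.139,-0.723,0.25,0,0.6,0.139,-0.723,0.45,0,0.6,0.139,-0.723,0.55,0,0.6,0.139,-0.723,0.55,0,0.6,0.139,-0.723,0.55,0,0.6,0.139,-0.723,0.55,0]
}}

```text
time_s: 18.55
tcp_pos: [0.5211, -0.0897, 0.1106]
tool_rot: [0.001, 0.998, 0.066, 0.002]
ft_force: [0.3, 0.0, -0.2]
gripper_width: 0.0518
grasp_force: 0.0
```

Run:
```python
from h import *
p=pose();print(p)
go([(.519,-.0885,.066,7.5)],p)
```

```text
[ 0.52113755 -0.08970179  0.11055103  7.51457433]
from [ 0.5211 -0.0897  0.1106  7.5146]
[-0.013 -0.01   0.297] turn 0.0  -> [ 0.519 -0.088  0.066  7.5  ]
```

>>> {"name": "drive_tool", "arguments": {
  "steps": [0.6,-0.013,-0.01,0.1,0,0.6,-0.013,-0.01,0.2,0,0.6,-0.013,-0.01,0.28,0,0.6,-0.013,-0.01,0.28,0,0.15,-0.013,-0.01,0.28,0,0.15,-0.013,-0.01,0.28,0,0.15,-0.013,-0.01,0.28,0,0.15,-0.013,-0.01,0.28,0,0.15,-0.013,-0.01,0.28,0],
  "grip_force": 60
}}

```text
time_s: 19.45
tcp_pos: [0.5176, -0.0878, 0.0666]
tool_rot: [-0.0, 0.998, 0.066, 0.0]
ft_force: [0.3, 0.5, -2.2]
gripper_width: 0.0314
grasp_force: 60.8
```

>>> {"name": "drive_tool", "arguments": {
  "steps": [0.15,0,0,-0.04,0,0.15,0,0,-0.1,0,0.15,0,0,-0.2,0,0.15,0,0,-0.35,0,0.15,0,0,-0.5,0,0.15,0,0,-0.65,0,0.15,0,0,-0.65,0,0.15,0,0,-0.65,0]
}}

```text
time_s: 20.25
tcp_pos: [0.518, -0.0879, 0.1651]
tool_rot: [0.0, 0.998, 0.066, 0.001]
ft_force: [-0.1, -0.1, -1.7]
gripper_width: 0.0311
grasp_force: 60.9
```

Run:
```python
from h import *
p=pose();print(p)
p[3]=7.5
go([(.519,.408,p[2],7.5),(.519,.408,.0865,7.5)],p)
```

```text
[ 0.51802173 -0.08792027  0.16511398  7.54510346]
from [ 0.518  -0.0879  0.1651  7.5   ]
[ 0.11  -0.819 -0.   ] turn 0.0  -> [0.518 0.036 0.165 7.5  ]
--
[ 0.11  -0.819 -0.   ] turn 0.0  -> [0.519 0.16  0.165 7.5  ]
--
[ 0.11  -0.819 -0.   ] turn 0.0  -> [0.519 0.284 0.165 7.5  ]
--
[ 0.11  -0.819 -0.   ] turn 0.0  -> [0.519 0.408 0.165 7.5  ]
[ 0.11  -0.819  0.524] turn 0.0  -> [0.519 0.408 0.086 7.5  ]
```

>>> {"name": "drive_tool", "arguments": {
  "steps": [0.15,0.03,-0.2,0,0,0.15,0.055,-0.4,0,0,0.15,0.08,-0.6,0,0,0.15,0.11,-0.819,0,0]
}}

```text
time_s: 20.65
tcp_pos: [0.5166, 0.037, 0.1622]
tool_rot: [-0.0, 0.998, 0.065, -0.002]
ft_force: [0.7, 0.3, -1.5]
gripper_width: 0.0309
grasp_force: 60.8
```

>>> {"name": "drive_tool", "arguments": {
  "steps": [0.15,0.03,-0.2,0,0,0.15,0.055,-0.4,0,0,0.15,0.08,-0.6,0,0,0.15,0.11,-0.819,0,0]
}}

```text
time_s: 21.05
tcp_pos: [0.5168, 0.1609, 0.162]
tool_rot: [0.0, 0.998, 0.066, -0.002]
ft_force: [0.1, -0.1, -2.9]
gripper_width: 0.0308
grasp_force: 60.8
```

>>> {"name": "drive_tool", "arguments": {
  "steps": [0.15,0.03,-0.2,0,0,0.15,0.055,-0.4,0,0,0.15,0.08,-0.6,0,0,0.15,0.11,-0.819,0,0]
}}

```text
time_s: 21.45
tcp_pos: [0.5171, 0.2847, 0.1619]
tool_rot: [0.001, 0.998, 0.066, -0.002]
ft_force: [1.3, -0.2, -2.9]
gripper_width: 0.0311
grasp_force: 60.8
```

>>> {"name": "drive_tool", "arguments": {
  "steps": [0.15,0.03,-0.2,0,0,0.15,0.055,-0.4,0,0,0.15,0.08,-0.6,0,0,0.15,0.11,-0.819,0,0,0.15,0.11,-0.819,0.15,0,0.15,0.11,-0.819,0.3,0,0.15,0.11,-0.819,0.4,0,0.15,0.11,-0.819,0.44,0,0.15,0.11,-0.819,0.44,0]
}}

```text
time_s: 22.35
tcp_pos: [0.5177, 0.4071, 0.0961]
tool_rot: [0.001, 0.998, 0.066, -0.001]
ft_force: [0.2, -0.2, -2.2]
gripper_width: 0.0309
grasp_force: 61.1
```

Run:
```python
from h import *
viewer.camera("side");viewer.camera("side");c=snap("side",'pics/side4.png')
p=pose();print(p,telemetry.state()["gripper_width"],telemetry.state()["ft_force"])
cv2.imwrite('pics/side4c.png',cv2.resize(c["pixels"][180:420,130:410,::-1],None,fx=2.4,fy=2.4))
```

```text
[0.5193575  0.40824231 0.09939437 7.52070898] 0.030752735900050013 [ 0.30429827 -0.24596561 -1.76118312]
```

View pics/side4c.png

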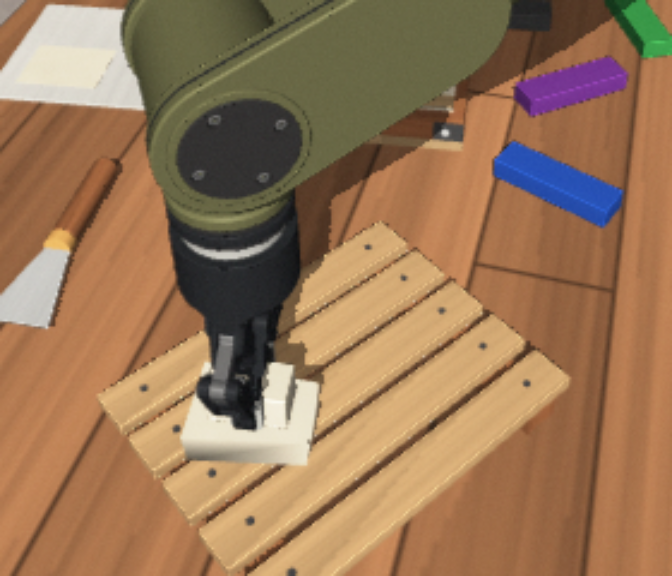

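>>> {"name": "drive_tool", "arguments": {
  "steps": [0.15,-0.044,0.048,0,0,0.15,-0.044,0.048,0.04,0,0.15,-0.044,0.048,0.07,0,0.15,-0.044,0.048,0.09,0,0.15,-0.044,0.048,0.09,0,0.15,-0.044,0.048,0.09,0]
}}

```text
time_s: 23.1
tcp_pos: [0.5131, 0.4, 0.0846]
tool_rot: [0.0, 0.998, 0.066, 0.0]
ft_force: [-0.0, 0.0, -0.0]
gripper_width: 0.0308
grasp_force: 61.2
```

>>> {"name": "drive_tool", "arguments": {
  "steps": [0.15,0,0,0.005,0,0.6,0,0,0.005,0,0.6,0,0,0.005,0,0.6,0,0,0.005,0,0.6,0,0,-0.1,0,0.6,0,0,-0.3,0,0.6,0,0,-0.55,0,0.6,0,0,-0.6,0,0.6,0,0,-0.6,0]
}}

```text
time_s: 24.0
tcp_pos: [0.5143, 0.4009, 0.1783]
tool_rot: [-0.002, 0.998, 0.066, 0.003]
ft_force: [-0.7, 0.5, -0.2]
gripper_width: 0.0513
grasp_force: 0.0
```

Run:
```python
from h import *
viewer.camera("side");p=pose();print(p)
p[3]=7.5
go([(.6195,-.0755,p[2],7.5),(.6195,-.0755,.067,7.5)],p)
```

```text
[0.5132754  0.40023783 0.17578557 7.54389931]
from [0.5133 0.4002 0.1758 7.5   ]
[ 0.072  0.809 -0.   ] turn 0.0  -> [0.54  0.281 0.176 7.5  ]
--
[ 0.072  0.809 -0.   ] turn 0.0  -> [0.566 0.162 0.176 7.5  ]
--
[ 0.072  0.809 -0.   ] turn 0.0  -> [0.593 0.043 0.176 7.5  ]
--
[ 0.072  0.809 -0.   ] turn 0.0  -> [ 0.62  -0.076  0.176  7.5  ]
[0.072 0.809 0.725] turn 0.0  -> [ 0.62  -0.076  0.067  7.5  ]
```

>>> {"name": "drive_tool", "arguments": {
  "steps": [0.6,0.03,0.3,0,0,0.6,0.05,0.6,0,0,0.6,0.072,0.809,0,0]
}}

```text
time_s: 24.35
tcp_pos: [0.5384, 0.2786, 0.1719]
tool_rot: [0.001, 0.998, 0.066, -0.002]
ft_force: [0.2, 0.2, 0.3]
gripper_width: 0.051
grasp_force: 0.0
```

>>> {"name": "drive_tool", "arguments": {
  "steps": [0.6,0.03,0.3,0,0,0.6,0.05,0.6,0,0,0.6,0.072,0.809,0,0]
}}

```text
time_s: 24.65
tcp_pos: [0.5651, 0.1595, 0.1721]
tool_rot: [0.0, 0.998, 0.065, -0.002]
ft_force: [0.7, 0.6, 0.1]
gripper_width: 0.0513
grasp_force: 0.0
```

>>> {"name": "drive_tool", "arguments": {
  "steps": [0.6,0.03,0.3,0,0,0.6,0.05,0.6,0,0,0.6,0.072,0.809,0,0]
}}

```text
time_s: 24.95
tcp_pos: [0.5918, 0.0408, 0.1722]
tool_rot: [0.0, 0.998, 0.065, -0.002]
ft_force: [-0.0, 0.2, -0.4]
gripper_width: 0.0513
grasp_force: 0.0
```

>>> {"name": "drive_tool", "arguments": {
  "steps": [0.6,0.03,0.3,0,0,0.6,0.05,0.6,0,0,0.6,0.072,0.809,0,0,0.6,0.072,0.809,0.15,0,0.6,0.072,0.809,0.35,0,0.6,0.072,0.809,0.4,0,0.6,0.072,0.809,0.4,0,0.6,0.072,0.809,0.4,0]
}}

```text
time_s: 25.75
tcp_pos: [0.6196, -0.0753, 0.1148]
tool_rot: [-0.0, 0.998, 0.066, -0.0]
ft_force: [0.4, 0.1, 0.1]
gripper_width: 0.0513
grasp_force: 0.0
```

Run:
```python
from h import *
c=snap("top",'pics/top5.png');c=snap("side",'pics/side5.png')
p=pose();print(p)
go([(.619,-.0765,.067,7.5)],p)
```

```text
[ 0.6204598  -0.07538302  0.11620423  7.57655057]
from [ 0.6205 -0.0754  0.1162  7.5766]
[-0.011  0.006  0.328] turn 0.0  -> [ 0.619 -0.076  0.067  7.5  ]
```

View pics/side5.png

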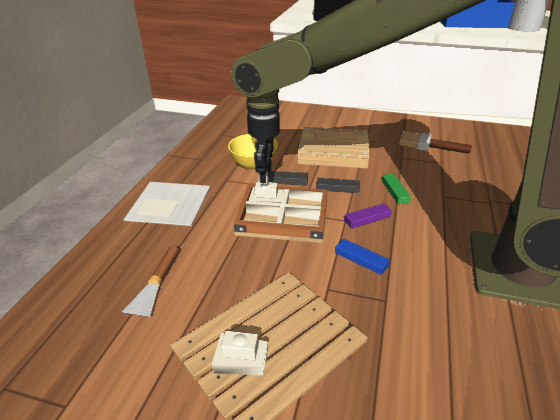

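>>> {"name": "drive_tool", "arguments": {
  "steps": [0.6,-0.01,0.006,0.15,0,0.6,-0.01,0.006,0.28,0,0.6,-0.01,0.006,0.32,0,0.6,-0.01,0.006,0.32,0,0.15,-0.01,0.006,0.32,0,0.15,-0.01,0.006,0.32,0,0.15,-0.01,0.006,0.32,0,0.15,-0.01,0.006,0.32,0,0.15,-0.01,0.006,0.32,0]
}}

```text
time_s: 26.75
tcp_pos: [0.6195, -0.077, 0.0685]
tool_rot: [0.0, 0.998, 0.066, 0.002]
ft_force: [-0.4, -0.9, 6.6]
gripper_width: 0.0308
grasp_force: 60.5
```

>>> {"name": "drive_tool", "arguments": {
  "steps": [0.15,0,0,-0.04,0,0.15,0,0,-0.1,0,0.15,0,0,-0.2,0,0.15,0,0,-0.35,0,0.15,0,0,-0.5,0,0.15,0,0,-0.65,0,0.15,0,0,-0.65,0,0.15,0,0,-0.65,0]
}}

```text
time_s: 27.55
tcp_pos: [0.6181, -0.0767, 0.1646]
tool_rot: [0.0, 0.998, 0.066, 0.0]
ft_force: [0.1, 0.5, -1.9]
gripper_width: 0.031
grasp_force: 60.0
```

Run:
```python
from h import *
p=pose();print(p)
p[3]=7.5
go([(.441,.292,p[2],7.5),(.441,.292,.0865,7.5)],p)
```

```text
[ 0.6181072  -0.07665469  0.16463529  7.54392377]
from [ 0.6181 -0.0767  0.1646  7.5   ]
[-0.283 -0.864 -0.   ] turn 0.0  -> [0.559 0.046 0.165 7.5  ]
--
[-0.283 -0.864 -0.   ] turn 0.0  -> [0.5   0.169 0.165 7.5  ]
--
[-0.283 -0.864 -0.   ] turn 0.0  -> [0.441 0.292 0.165 7.5  ]
[-0.283 -0.864  0.521] turn 0.0  -> [0.441 0.292 0.086 7.5  ]
```

>>> {"name": "drive_tool", "arguments": {
  "steps": [0.15,-0.07,-0.2,0,0,0.15,-0.14,-0.43,0,0,0.15,-0.21,-0.65,0,0,0.15,-0.283,-0.864,0,0]
}}

```text
time_s: 27.95
tcp_pos: [0.5569, 0.0473, 0.1617]
tool_rot: [-0.0, 0.998, 0.066, -0.002]
ft_force: [0.3, 0.5, -2.2]
gripper_width: 0.0307
grasp_force: 60.1
```

>>> {"name": "drive_tool", "arguments": {
  "steps": [0.15,-0.07,-0.2,0,0,0.15,-0.14,-0.43,0,0,0.15,-0.21,-0.65,0,0,0.15,-0.283,-0.864,0,0]
}}

```text
time_s: 28.35
tcp_pos: [0.4978, 0.1701, 0.1619]
tool_rot: [0.0, 0.998, 0.066, -0.002]
ft_force: [0.1, 0.6, -2.1]
gripper_width: 0.031
grasp_force: 60.1
```

>>> {"name": "drive_tool", "arguments": {
  "steps": [0.15,-0.07,-0.2,0,0,0.15,-0.14,-0.43,0,0,0.15,-0.21,-0.65,0,0,0.15,-0.283,-0.864,0,0,0.15,-0.283,-0.864,0.15,0,0.15,-0.283,-0.864,0.3,0,0.15,-0.283,-0.864,0.4,0,0.15,-0.283,-0.864,0.44,0,0.15,-0.283,-0.864,0.44,0,0.15,-0.283,-0.864,0.44,0]
}}

```text
time_s: 29.35
tcp_pos: [0.4414, 0.292, 0.0986]
tool_rot: [-0.0, 0.998, 0.066, 0.0]
ft_force: [-0.3, 0.4, -1.5]
gripper_width: 0.0312
grasp_force: 60.4
```

Run:
```python
from h import *
viewer.camera("side");viewer.camera("side");p=pose();print(p, telemetry.state()["ft_force"],telemetry.state()["gripper_width"])
c=snap("top",'pics/top6.png')
```

```text
[0.44178034 0.29235627 0.09934083 7.51864698] [ 0.27288699 -0.81870608 -1.2748335 ] 0.031096275328241024
```

View pics/top6.png

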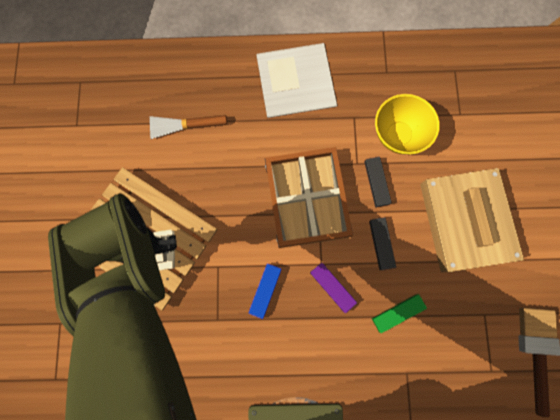

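>>> {"name": "drive_tool", "arguments": {
  "steps": [0.15,0,0,0.04,0,0.15,0,0,0.07,0,0.15,0,0,0.085,0,0.15,0,0,0.09,0,0.15,0,0,0.09,0]
}}

```text
time_s: 30.0
tcp_pos: [0.4409, 0.292, 0.0865]
tool_rot: [0.0, 0.998, 0.066, -0.001]
ft_force: [-6.9, -4.4, 10.5]
gripper_width: 0.0308
grasp_force: 62.0
```

>>> {"name": "drive_tool", "arguments": {
  "steps": [0.6,0,0,0,0,0.6,0,0,0,0,0.6,0,0,0,0,0.6,0,0,-0.1,0,0.6,0,0,-0.3,0,0.6,0,0,-0.55,0,0.6,0,0,-0.7,0,0.6,0,0,-0.7,0,0.6,0,0,-0.7,0]
}}

```text
time_s: 30.9
tcp_pos: [0.4411, 0.2922, 0.1905]
tool_rot: [-0.0, 0.998, 0.066, 0.001]
ft_force: [0.4, -0.0, -1.2]
gripper_width: 0.0509
grasp_force: 0.0
```

Run:
```python
from h import *
viewer.camera("side");p=pose();print(p)
p[3]=7.5
go([(.5006,-.4199,p[2],7.5),(.5006,-.4199,.0735,7.5)],p)
```

```text
[0.44041748 0.29186738 0.18907879 7.54326261]
from [0.4404 0.2919 0.1891 7.5   ]
[-0.044  0.951 -0.   ] turn 0.0  -> [0.452 0.15  0.189 7.5  ]
--
[-0.044  0.951 -0.   ] turn 0.0  -> [4.64e-01 7.00e-03 1.89e-01 7.50e+00]
--
[-0.044  0.951 -0.   ] turn 0.0  -> [ 0.477 -0.135  0.189  7.5  ]
--
[-0.044  0.951 -0.   ] turn 0.0  -> [ 0.489 -0.278  0.189  7.5  ]
--
[-0.044  0.951 -0.   ] turn 0.0  -> [ 0.501 -0.42   0.189  7.5  ]
[-0.044  0.951  0.771] turn 0.0  -> [ 0.501 -0.42   0.074  7.5  ]
```

>>> {"name": "drive_tool", "arguments": {
  "steps": [0.6,-0.015,0.3,0,0,0.6,-0.03,0.63,0,0,0.6,-0.044,0.951,0,0]
}}

```text
time_s: 31.25
tcp_pos: [0.4517, 0.1483, 0.1875]
tool_rot: [0.0, 0.998, 0.067, -0.002]
ft_force: [0.5, -0.1, 0.1]
gripper_width: 0.0512
grasp_force: 0.0
```

>>> {"name": "drive_tool", "arguments": {
  "steps": [0.6,-0.015,0.3,0,0,0.6,-0.03,0.63,0,0,0.6,-0.044,0.951,0,0]
}}

```text
time_s: 31.55
tcp_pos: [0.4639, 0.0058, 0.1877]
tool_rot: [-0.0, 0.998, 0.066, -0.001]
ft_force: [1.1, -0.6, 0.0]
gripper_width: 0.0512
grasp_force: 0.0
```

>>> {"name": "drive_tool", "arguments": {
  "steps": [0.6,-0.015,0.3,0,0,0.6,-0.03,0.63,0,0,0.6,-0.044,0.951,0,0]
}}

```text
time_s: 31.85
tcp_pos: [0.4762, -0.1364, 0.1877]
tool_rot: [-0.001, 0.998, 0.066, -0.001]
ft_force: [0.6, 0.6, 0.4]
gripper_width: 0.0511
grasp_force: 0.0
```

>>> {"name": "drive_tool", "arguments": {
  "steps": [0.6,-0.015,0.3,0,0,0.6,-0.03,0.63,0,0,0.6,-0.044,0.951,0,0]
}}

```text
time_s: 32.15
tcp_pos: [0.4884, -0.2785, 0.1874]
tool_rot: [-0.001, 0.998, 0.066, -0.001]
ft_force: [1.7, -0.4, 0.9]
gripper_width: 0.0513
grasp_force: 0.0
```

>>> {"name": "drive_tool", "arguments": {
  "steps": [0.6,-0.015,0.3,0,0,0.6,-0.03,0.63,0,0,0.6,-0.044,0.951,0,0,0.6,-0.044,0.951,0.2,0,0.6,-0.044,0.951,0.4,0,0.6,-0.044,0.951,0.5,0,0.6,-0.044,0.951,0.5,0,0.6,-0.044,0.951,0.5,0]
}}

```text
time_s: 32.95
tcp_pos: [0.5018, -0.4189, 0.1144]
tool_rot: [-0.0, 0.998, 0.066, -0.0]
ft_force: [0.2, -0.1, 0.1]
gripper_width: 0.0509
grasp_force: 0.0
```

Run:
```python
from h import *
c=snap("side",'pics/side7.png'); c=snap("top",'pics/top7.png')
viewer.camera("side");p=pose();print(p)
go([(.5006,-.4199,.0735,7.55)],p)
cv2.imwrite('pics/side7c.png',c["pixels"][100:400,:,::-1])
```

```text
[ 0.50275362 -0.41986816  0.11676895  7.56856625]
from [ 0.5028 -0.4199  0.1168  7.5686]
[-0.014 -0.002  0.288] turn 0.0  -> [ 0.501 -0.42   0.074  7.55 ]
```

View pics/side7.png

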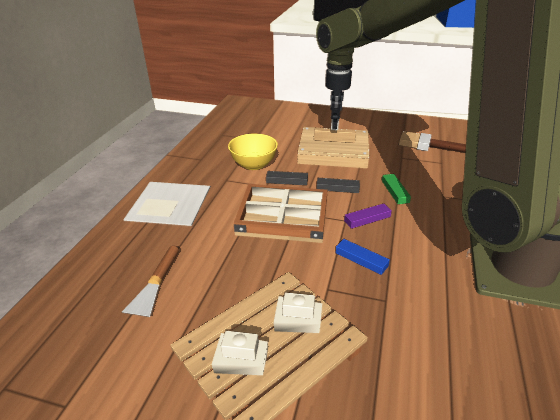

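>>> {"name": "drive_tool", "arguments": {
  "steps": [0.6,-0.012,0,0.12,0,0.6,-0.012,0,0.24,0,0.6,-0.012,0,0.28,0,0.6,-0.012,0,0.28,0,0.6,-0.012,0,0.28,0,0.1,-0.012,0,0.28,0,0.1,-0.012,0,0.28,0,0.1,-0.012,0,0.28,0,0.1,-0.012,0,0.28,0,0.1,-0.012,0,0.28,0],
  "grip_force": 110
}}

```text
time_s: 34.1
tcp_pos: [0.5005, -0.4201, 0.0738]
tool_rot: [0.001, 0.998, 0.066, 0.001]
ft_force: [-0.5, -0.2, 5.4]
gripper_width: 0.0224
grasp_force: 108.6
```

Run:
```python
from h import *
for i in range(3): viewer.camera("side")
p=pose();print(p,telemetry.state()["ft_force"],telemetry.state()["gripper_width"])
```

```text
[ 0.50049501 -0.42012403  0.07378306  7.54551735] [-0.59533399  0.48394081  5.86297651] 0.022046835371639213
```

>>> {"name": "drive_tool", "arguments": {
  "steps": [0.1,0,0,-0.04,0,0.1,0,0,-0.12,0,0.1,0,0,-0.25,0,0.1,0,0,-0.4,0,0.1,0,0,-0.55,0,0.1,0,0,-0.6,0,0.1,0,0,-0.6,0,0.1,0,0,-0.6,0]
}}

```text
time_s: 35.05
tcp_pos: [0.4991, -0.4187, 0.1607]
tool_rot: [-0.001, 0.998, 0.066, -0.001]
ft_force: [-0.1, 0.7, -7.8]
gripper_width: 0.0222
grasp_force: 108.7
```

Run:
```python
from h import *
for i in range(3): viewer.camera("side")
p=pose();print(p)
p[3]=7.55
go([(.5672,-.0417,p[2],7.55),(.5672,-.0417,.1138,7.55)],p)
```

```text
[ 0.49910789 -0.41870415  0.16027939  7.54098024]
from [ 0.4991 -0.4187  0.1603  7.55  ]
[ 0.26  -0.811 -0.   ] turn 0.0  -> [ 0.522 -0.293  0.16   7.55 ]
--
[ 0.26  -0.811 -0.   ] turn 0.0  -> [ 0.545 -0.167  0.16   7.55 ]
--
[ 0.26  -0.811 -0.   ] turn 0.0  -> [ 0.567 -0.042  0.16   7.55 ]
[ 0.26  -0.811  0.31 ] turn 0.0  -> [ 0.567 -0.042  0.114  7.55 ]
```

>>> {"name": "drive_tool", "arguments": {
  "steps": [0.1,0.05,-0.15,0,0,0.1,0.11,-0.35,0,0,0.1,0.17,-0.55,0,0,0.1,0.22,-0.7,0,0,0.1,0.26,-0.811,0,0]
}}

```text
time_s: 35.7
tcp_pos: [0.5223, -0.292, 0.1614]
tool_rot: [-0.001, 0.998, 0.066, -0.001]
ft_force: [-0.2, -0.1, -7.8]
gripper_width: 0.0222
grasp_force: 109.2
```

>>> {"name": "drive_tool", "arguments": {
  "steps": [0.1,0.06,-0.2,0,0,0.1,0.13,-0.4,0,0,0.1,0.19,-0.6,0,0,0.1,0.26,-0.811,0,0]
}}

```text
time_s: 36.1
tcp_pos: [0.5452, -0.1672, 0.1621]
tool_rot: [0.0, 0.998, 0.065, -0.0]
ft_force: [0.8, -0.6, -8.6]
gripper_width: 0.0226
grasp_force: 109.3
```

>>> {"name": "drive_tool", "arguments": {
  "steps": [0.1,0.06,-0.2,0,0,0.1,0.13,-0.4,0,0,0.1,0.19,-0.6,0,0,0.1,0.23,-0.73,0,0,0.1,0.26,-0.811,0,0,0.1,0.26,-0.811,0.1,0,0.1,0.26,-0.811,0.15,0,0.1,0.26,-0.811,0.2,0,0.1,0.26,-0.811,0.2,0,0.1,0.26,-0.811,0.2,0]
}}

```text
time_s: 37.1
tcp_pos: [0.5678, -0.0431, 0.1321]
tool_rot: [-0.0, 0.998, 0.065, -0.0]
ft_force: [-0.4, 0.4, -8.3]
gripper_width: 0.0222
grasp_force: 109.2
```

Run:
```python
from h import *
for i in range(5): viewer.camera("side")
p=pose();print(p,telemetry.state()["ft_force"],telemetry.state()["gripper_width"])
go([(.5672,-.0417,.1138,7.55)],p)
```

```text
[ 0.56844492 -0.04265939  0.13324975  7.52710131] [-0.29651653 -0.8795711  -7.97776252] 0.022317359434663186
from [ 0.5684 -0.0427  0.1332  7.5271]
[-0.007 -0.007  0.13 ] turn -0.0  -> [ 0.567 -0.042  0.114  7.55 ]
```

>>> {"name": "drive_tool", "arguments": {
  "steps": [0.1,-0.007,-0.007,0.03,0,0.1,-0.007,-0.007,0.06,0,0.1,-0.007,-0.007,0.09,0,0.1,-0.007,-0.007,0.105,0,0.1,-0.007,-0.007,0.105,0,0.1,-0.007,-0.007,0.105,0,0.1,-0.007,-0.007,0.105,0]
}}

```text
time_s: 38.05
tcp_pos: [0.5671, -0.0416, 0.1171]
tool_rot: [0.0, 0.998, 0.066, 0.0]
ft_force: [-0.0, -0.2, -8.1]
gripper_width: 0.022
grasp_force: 109.5
```

Run:
```python
from h import *
for i in range(6): viewer.camera("side")
p=pose();print(p,telemetry.state()["ft_force"],telemetry.state()["gripper_width"])
go([(.5672,-.0417,.1138,7.55)],p)
c=snap("side",'pics/side8.png'); cv2.imwrite('pics/side8c.png',cv2.resize(c["pixels"][130:250,215:345,::-1],None,fx=5,fy=5,interpolation=cv2.INTER_CUBIC)[:600])
```

```text
[ 0.56692567 -0.04152105  0.11692731  7.54023231] [ 0.72885501  0.74398935 -7.07120439] 0.022641101813442623
from [ 0.5669 -0.0415  0.1169  7.5402]
[0.002 0.001 0.021] turn -0.0  -> [ 0.567 -0.042  0.114  7.55 ]
```

View pics/side8c.png

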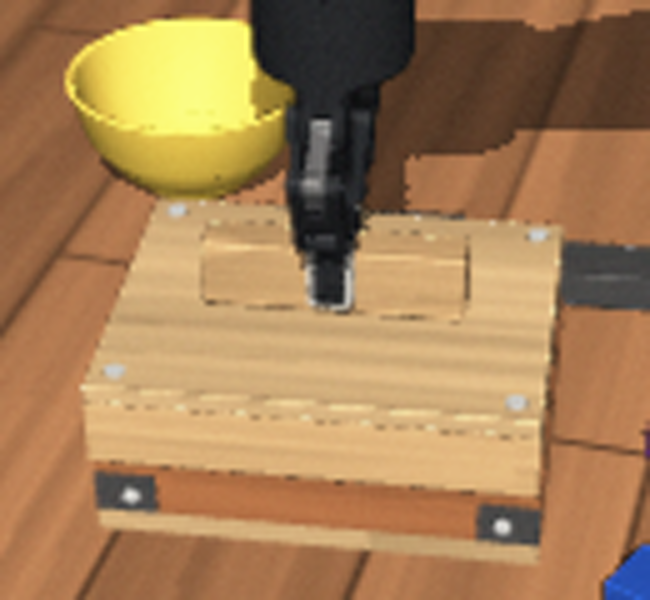

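>>> {"name": "drive_tool", "arguments": {
  "steps": [0.1,0.002,0.001,0.01,0,0.1,0.002,0.001,0.02,0,0.1,0.002,0.001,0.024,0,0.1,0.002,0.001,0.024,0,0.1,0.002,0.001,0.024,0]
}}

```text
time_s: 38.9
tcp_pos: [0.5673, -0.0416, 0.1138]
tool_rot: [0.0, 0.998, 0.066, 0.0]
ft_force: [-2.0, 0.7, -3.3]
gripper_width: 0.0224
grasp_force: 110.1
```

Run:
```python
from h import *
for i in range(5): viewer.camera("side")
p=pose();print(p,telemetry.state()["ft_force"],telemetry.state()["gripper_width"])
c=snap("side",'pics/side9.png')
```

```text
[ 0.56733471 -0.04164907  0.11375382  7.54250255] [-3.6896314   0.92946649 -0.67154437] 0.022177793572228145
```

>>> {"name": "drive_tool", "arguments": {
  "steps": [0.1,0,0,0.005,0,0.6,0,0,0.005,0,0.6,0,0,0.005,0,0.6,0,0,0.005,0,0.6,0,0,-0.1,0,0.6,0,0,-0.3,0,0.6,0,0,-0.5,0,0.6,0,0,-0.5,0,0.6,0,0,-0.5,0],
  "grip_force": 70
}}

```text
time_s: 40.1
tcp_pos: [0.5681, -0.0418, 0.1904]
tool_rot: [0.0, 0.998, 0.066, 0.002]
ft_force: [-0.5, -0.1, -0.1]
gripper_width: 0.0512
grasp_force: 0.0
```

Run:
```python
from h import *
viewer.camera("side");p=pose();print(p)
go([(.45,-.2158,.188,8),(.45,-.2158,.0295,8)],p)
```

```text
[ 0.56724035 -0.04162032  0.18869894  7.54757721]
from [ 0.5672 -0.0416  0.1887  7.5476]
[-0.464  0.524  0.002] turn -0.003  -> [ 0.509 -0.129  0.188  8.   ]
--
[-0.468  0.521  0.002] turn 0.0  -> [ 0.45  -0.216  0.188  8.   ]
[-0.468  0.521  0.531] turn 0.0  -> [ 0.45  -0.216  0.109  8.   ]
--
[0.    0.    0.528] turn 0.0  -> [ 0.45  -0.216  0.03   8.   ]
```

>>> {"name": "drive_tool", "arguments": {
  "steps": [0.7,-0.15,0.17,0,-0.003,0.7,-0.3,0.35,0,-0.003,0.7,-0.464,0.524,0,-0.003]
}}

```text
time_s: 40.45
tcp_pos: [0.5071, -0.129, 0.1865]
tool_rot: [-0.001, 0.997, 0.071, -0.001]
ft_force: [-0.2, 0.4, -0.3]
gripper_width: 0.0597
grasp_force: 0.0
```

>>> {"name": "drive_tool", "arguments": {
  "steps": [0.7,-0.15,0.17,0,0,0.7,-0.3,0.35,0,0,0.7,-0.468,0.521,0,0,0.7,-0.468,0.521,0.25,0,0.7,-0.468,0.521,0.5,0,0.7,-0.468,0.521,0.7,0,0.7,-0.468,0.521,0.7,0,0.7,-0.468,0.521,0.7,0,0.7,-0.468,0.521,0.7,0]
}}

```text
time_s: 41.35
tcp_pos: [0.4511, -0.2165, 0.0849]
tool_rot: [0.001, 0.998, 0.071, 0.001]
ft_force: [-0.4, -0.3, 0.3]
gripper_width: 0.0597
grasp_force: 0.0
```

Run:
```python
from h import *
for i in range(3): viewer.camera("side")
c=snap("top",'pics/top9.png');p=pose();print(p)
go([(.45,-.2158,.0295,8)],p)
cv2.imwrite('pics/top9c.png',cv2.resize(c["pixels"][130:255,250:410,::-1],None,fx=4.8,fy=4.8,interpolation=cv2.INTER_CUBIC))
```

```text
[ 0.4509787  -0.21640609  0.08489936  8.09460023]
from [ 0.451  -0.2164  0.0849  8.0946]
[-0.006 -0.005  0.369] turn 0.001  -> [ 0.45  -0.216  0.03   8.   ]
```

View pics/top9c.png

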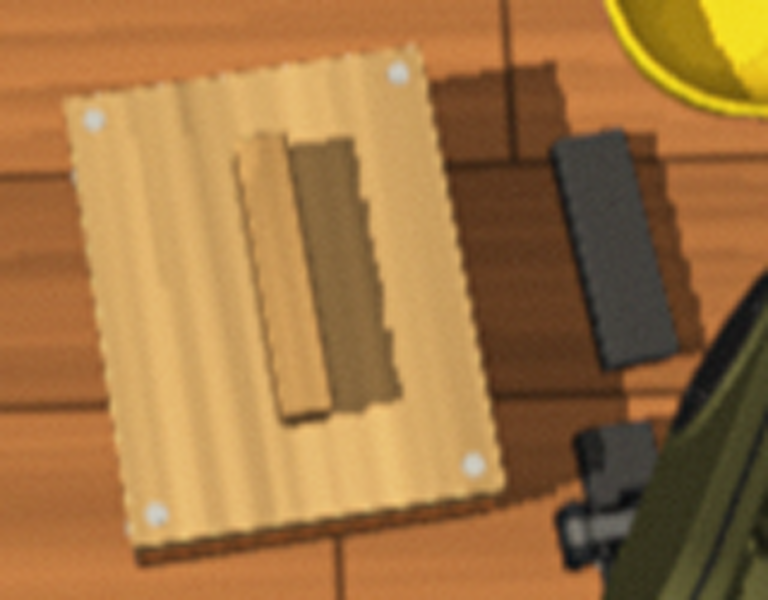

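Run:
```python
from h import *
a=cv2.cvtColor(cv2.imread('pics/top2.png'),6).astype('f4');b=cv2.cvtColor(cv2.imread('pics/top9.png'),6).astype('f4')
def ecc(sl):
    W=np.eye(2,3,dtype='f4')
    cc,W=cv2.findTransformECC(a[sl],b[sl],W,cv2.MOTION_EUCLIDEAN,(3,300,1e-7),None,3); h=np.array(a[sl].shape)/2
    d=W@[h[1],h[0],1]-h[::-1]; return cc,d.round(2),np.degrees(np.arctan2(W[1,0],W[0,0])).round(2)
print('cover',ecc(np.s_[138:247,260:356])); print('static',ecc(np.s_[40:140,260:370])); print('left',ecc(np.s_[160:300,70:210]) )
```

```text
cover (0.9878857186089212, array([-0.34, -0.12]), np.float32(-0.07))
static (0.9999169084846556, array([ 0., -0.]), np.float32(0.0))
left (0.7244442232111591, array([0.06, 0.11]), np.float32(0.04))
```

>>> {"name": "drive_tool", "arguments": {
  "steps": [0.7,-0.006,-0.005,0.15,0,0.7,-0.006,-0.005,0.3,0,0.7,-0.006,-0.005,0.355,0,0.7,-0.006,-0.005,0.355,0,0.2,-0.006,-0.005,0.355,0,0.2,-0.006,-0.005,0.355,0,0.2,-0.006,-0.005,0.355,0,0.2,-0.006,-0.005,0.355,0,0.2,-0.006,-0.005,0.355,0],
  "grip_force": 70
}}

```text
time_s: 42.45
tcp_pos: [0.45, -0.2159, 0.0317]
tool_rot: [0.001, 0.998, 0.07, 0.001]
ft_force: [-1.7, 1.2, 6.2]
gripper_width: 0.0341
grasp_force: 71.7
```

>>> {"name": "drive_tool", "arguments": {
  "steps": [0.2,0,0,-0.1,0,0.2,0,0,-0.3,0,0.2,0,0,-0.55,0,0.2,0,0,-0.8,0,0.2,0,0,-0.98,0,0.2,0,0,-0.98,0,0.2,0,0,-0.98,0]
}}

```text
time_s: 43.15
tcp_pos: [0.4482, -0.2148, 0.1754]
tool_rot: [-0.0, 0.998, 0.07, -0.001]
ft_force: [0.2, 0.7, -8.7]
gripper_width: 0.0344
grasp_force: 71.8
```

Run:
```python
from h import *
for i in range(3): viewer.camera("side")
p=pose();print(p,telemetry.state()["gripper_width"]); p[3]=8
print('clear'); go([(.54,.0175,.20,8)],[*p[:2],.20,8])
print('right'); go([(.56,-.104,.20,8)],[*p[:2],.20,8])
```

```text
[ 0.4472524  -0.21426617  0.17347422  8.0794285 ] 0.03428548119582935
clear
from [ 0.4473 -0.2143  0.2     8.    ]
[ 0.414 -0.722 -0.   ] turn 0.0  -> [ 0.494 -0.098  0.2    8.   ]
--
[ 0.414 -0.722 -0.   ] turn 0.0  -> [0.54  0.017 0.2   8.   ]
right
from [ 0.4473 -0.2143  0.2     8.    ]
[ 0.423 -0.312 -0.   ] turn 0.0  -> [ 0.504 -0.159  0.2    8.   ]
--
[ 0.423 -0.312 -0.   ] turn 0.0  -> [ 0.56  -0.104  0.2    8.   ]
```

>>> {"name": "drive_tool", "arguments": {
  "steps": [0.2,0.1,-0.18,-0.05,0,0.2,0.2,-0.36,-0.1,0,0.2,0.3,-0.54,-0.1,0,0.2,0.414,-0.722,-0.1,0]
}}

```text
time_s: 43.7
tcp_pos: [0.4945, -0.0981, 0.1898]
tool_rot: [-0.001, 0.998, 0.07, -0.002]
ft_force: [-0.5, 0.3, -6.8]
gripper_width: 0.0342
grasp_force: 72.2
```

>>> {"name": "drive_tool", "arguments": {
  "steps": [0.2,0.1,-0.18,0,0,0.2,0.2,-0.36,0,0,0.2,0.3,-0.54,0,0,0.2,0.36,-0.64,0,0,0.2,0.414,-0.722,0,0,0.2,0.414,-0.722,0.15,0,0.2,0.414,-0.722,0.3,0,0.2,0.414,-0.722,0.35,0,0.2,0.414,-0.722,0.35,0,0.2,0.414,-0.722,0.35,0]
}}

```text
time_s: 44.7
tcp_pos: [0.5418, 0.0164, 0.1398]
tool_rot: [0.0, 0.998, 0.07, 0.0]
ft_force: [-0.4, 0.2, -6.9]
gripper_width: 0.0339
grasp_force: 72.2
```

Run:
```python
from h import *
for i in range(3): viewer.camera("side")
p=pose();print(p,telemetry.state()["gripper_width"]); p[3]=8
go([(.54,.0175,.1157,8)],p)
```

```text
[0.54251421 0.01638906 0.14105747 8.06749425] 0.03384721557499742
from [0.5425 0.0164 0.1411 8.    ]
[-0.016 -0.01   0.169] turn 0.0  -> [0.54  0.018 0.116 8.   ]
```

>>> {"name": "drive_tool", "arguments": {
  "steps": [0.2,-0.016,-0.01,0.06,0,0.2,-0.016,-0.01,0.11,0,0.2,-0.016,-0.01,0.14,0,0.2,-0.016,-0.01,0.155,0,0.2,-0.016,-0.01,0.165,0,0.2,-0.016,-0.01,0.165,0,0.2,-0.016,-0.01,0.165,0]
}}

```text
time_s: 45.55
tcp_pos: [0.5389, 0.0178, 0.1158]
tool_rot: [-0.0, 0.998, 0.07, -0.0]
ft_force: [-5.7, 0.2, 1.9]
gripper_width: 0.0339
grasp_force: 73.2
```

Contact; release and fetch the other bar.

>>> {"name": "drive_tool", "arguments": {
  "steps": [0.2,0,0,0,0,0.65,0,0,0,0,0.65,0,0,0,0,0.65,0,0,0,0,0.65,0,0,-0.15,0,0.65,0,0,-0.35,0,0.65,0,0,-0.5,0,0.65,0,0,-0.5,0,0.65,0,0,-0.5,0]
}}

```text
time_s: 46.45
tcp_pos: [0.5394, 0.0177, 0.1902]
tool_rot: [0.0, 0.998, 0.07, 0.001]
ft_force: [-0.1, 0.2, -0.7]
gripper_width: 0.0554
grasp_force: 0.0
```

Run:
```python
from h import *
for i in range(3): viewer.camera("side")
p=pose();print(p); p[3]=8
go([(.5998,-.215,p[2],8)],p)
```

```text
[0.53805427 0.01778401 0.18796644 8.07909459]
from [0.5381 0.0178 0.188  8.    ]
[ 0.096  0.797 -0.   ] turn 0.0  -> [ 0.569 -0.099  0.188  8.   ]
--
[ 0.096  0.797 -0.   ] turn 0.0  -> [ 0.6   -0.215  0.188  8.   ]
```

>>> {"name": "drive_tool", "arguments": {
  "steps": [0.7,0.03,0.26,0,0,0.7,0.06,0.53,0,0,0.7,0.096,0.797,0,0]
}}

```text
time_s: 46.9
tcp_pos: [0.5695, -0.0994, 0.1881]
tool_rot: [-0.0, 0.997, 0.071, -0.001]
ft_force: [1.2, 0.4, -0.3]
gripper_width: 0.0598
grasp_force: 0.0
```

>>> {"name": "drive_tool", "arguments": {
  "steps": [0.7,0.03,0.26,0,0,0.7,0.06,0.53,0,0,0.7,0.096,0.797,0,0,0.7,0.096,0.797,0.25,0,0.7,0.096,0.797,0.5,0,0.7,0.096,0.797,0.7,0,0.7,0.096,0.797,0.7,0,0.7,0.096,0.797,0.7,0]
}}

```text
time_s: 47.7
tcp_pos: [0.6004, -0.2146, 0.0835]
tool_rot: [-0.001, 0.998, 0.071, -0.001]
ft_force: [0.2, -0.7, 1.3]
gripper_width: 0.0603
grasp_force: 0.0
```

Run:
```python
from h import *
for i in range(3): viewer.camera("side")
p=pose();print(p); p[3]=8
go([(.5998,-.215,.0305,8)],p)
```

```text
[ 0.602539   -0.21544691  0.08723654  8.09461989]
from [ 0.6025 -0.2154  0.0872  8.    ]
[-0.018 -0.005  0.378] turn 0.0  -> [ 0.6   -0.215  0.03   8.   ]
```

>>> {"name": "drive_tool", "arguments": {
  "steps": [0.7,-0.016,-0.005,0.15,0,0.7,-0.016,-0.005,0.3,0,0.7,-0.016,-0.005,0.36,0,0.7,-0.016,-0.005,0.36,0,0.2,-0.016,-0.005,0.36,0,0.2,-0.016,-0.005,0.36,0,0.2,-0.016,-0.005,0.36,0,0.2,-0.016,-0.005,0.36,0,0.2,-0.016,-0.005,0.36,0]
}}

```text
time_s: 48.75
tcp_pos: [0.6, -0.2153, 0.0331]
tool_rot: [0.001, 0.998, 0.071, 0.002]
ft_force: [-0.7, 0.3, 6.4]
gripper_width: 0.0339
grasp_force: 71.4
```

>>> {"name": "drive_tool", "arguments": {
  "steps": [0.2,0,0,-0.1,0,0.2,0,0,-0.3,0,0.2,0,0,-0.55,0,0.2,0,0,-0.8,0,0.2,0,0,-0.98,0,0.2,0,0,-0.98,0,0.2,0,0,-0.98,0]
}}

```text
time_s: 49.45
tcp_pos: [0.5977, -0.2141, 0.1765]
tool_rot: [-0.001, 0.998, 0.07, -0.001]
ft_force: [-0.3, -0.2, -8.2]
gripper_width: 0.0338
grasp_force: 71.4
```

Run:
```python
from h import *
for i in range(3): viewer.camera("side")
p=pose();print(p,telemetry.state()["gripper_width"]); p[3]=8
go([(.566,-.104,p[2],8),(.566,-.104,.125,8)],p)
```

```text
[ 0.59663521 -0.21362566  0.17384225  8.08113538] 0.03375487422686481
from [ 0.5966 -0.2136  0.1738  8.    ]
[-0.101 -0.752 -0.   ] turn 0.0  -> [ 0.566 -0.104  0.174  8.   ]
[-0.101 -0.752  0.326] turn 0.0  -> [ 0.566 -0.104  0.125  8.   ]
```

>>> {"name": "drive_tool", "arguments": {
  "steps": [0.2,-0.03,-0.2,0,0,0.2,-0.06,-0.4,0,0,0.2,-0.08,-0.6,0,0,0.2,-0.101,-0.752,0,0,0.2,-0.101,-0.752,0.1,0,0.2,-0.101,-0.752,0.2,0,0.2,-0.101,-0.752,0.25,0,0.2,-0.101,-0.752,0.25,0,0.2,-0.101,-0.752,0.25,0]
}}

```text
time_s: 50.5
tcp_pos: [0.5676, -0.1056, 0.1396]
tool_rot: [-0.0, 0.998, 0.07, -0.001]
ft_force: [-0.0, -0.0, -6.6]
gripper_width: 0.0336
grasp_force: 71.8
```

Run:
```python
from h import *
for i in range(3): viewer.camera("side")
p=pose();print(p,telemetry.state()["gripper_width"]); p[3]=8
go([(.566,-.104,.117,8)],p)
```

```text
[ 0.56838847 -0.10554461  0.14108594  8.04860739] 0.03375858886655832
from [ 0.5684 -0.1055  0.1411  8.    ]
[-0.014 -0.012  0.161] turn 0.0  -> [ 0.566 -0.104  0.117  8.   ]
```

>>> {"name": "drive_tool", "arguments": {
  "steps": [0.2,-0.014,-0.012,0.06,0,0.2,-0.014,-0.012,0.11,0,0.2,-0.014,-0.012,0.135,0,0.2,-0.014,-0.012,0.15,0,0.2,-0.014,-0.012,0.158,0,0.2,-0.014,-0.012,0.158,0,0.2,-0.014,-0.012,0.158,0]
}}

```text
time_s: 51.35
tcp_pos: [0.5656, -0.1035, 0.1172]
tool_rot: [0.0, 0.998, 0.071, 0.0]
ft_force: [-3.7, 0.7, -1.3]
gripper_width: 0.0339
grasp_force: 72.5
```

>>> {"name": "drive_tool", "arguments": {
  "steps": [0.2,0,0,0.006,0,0.2,0,0,0.006,0,0.65,0,0,0.006,0,0.65,0,0,0.006,0,0.65,0,0,0.006,0,0.65,0,0,-0.15,0,0.65,0,0,-0.4,0,0.65,0,0,-0.7,0,0.65,0,0,-0.9,0]
}}

```text
time_s: 52.25
tcp_pos: [0.5667, -0.1038, 0.2556]
tool_rot: [0.001, 0.998, 0.07, 0.002]
ft_force: [1.2, 0.1, -0.1]
gripper_width: 0.0551
grasp_force: 0.0
```

>>> {"name": "drive_tool", "arguments": {
  "steps": [0.65,-0.2,0.25,0,0,0.65,-0.4,0.5,0,0,0.65,-0.6,0.75,0,0,0.65,-0.75,0.95,0,0]
}}

```text
time_s: 52.65
tcp_pos: [0.473, -0.2623, 0.2523]
tool_rot: [0.001, 0.998, 0.07, 0.001]
ft_force: [0.1, 0.2, -0.4]
gripper_width: 0.0554
grasp_force: 0.0
```

>>> {"name": "drive_tool", "arguments": {
  "steps": [0.65,0,0.25,0,0,0.65,0,0.5,0,0,0.65,0,0.75,0,0,0.65,0,0.95,0,0]
}}

```text
time_s: 53.05
tcp_pos: [0.4942, -0.4039, 0.2519]
tool_rot: [0.001, 0.998, 0.07, 0.001]
ft_force: [-0.1, -0.2, 0.7]
gripper_width: 0.0552
grasp_force: 0.0
```

>>> {"name": "drive_tool", "arguments": {
  "steps": [0.65,0,0.25,0,0,0.65,0,0.5,0,0,0.65,0,0.75,0,0,0.65,0,0.75,0,0,0.65,0,0.75,0,0]
}}

```text
time_s: 53.55
tcp_pos: [0.5098, -0.5135, 0.251]
tool_rot: [-0.0, 0.998, 0.07, -0.0]
ft_force: [-0.1, -0.4, 0.3]
gripper_width: 0.0555
grasp_force: 0.0
```

Run:
```python
from h import *
c=snap("side",'pics/side10.png'); c=snap("top",'pics/top10.png'); print(pose())
cv2.imwrite('pics/f.png',np.vstack([cv2.resize(cv2.imread('pics/side10.png')[120:420,120:420],(560,560))[:,:],]))
cv2.imwrite('pics/f.png',np.hstack([cv2.resize(cv2.imread('pics/side10.png')[140:420,150:380],(460,560)),cv2.resize(cv2.imread('pics/top10.png')[130:260,255:370],None,fx=2.9,fy=4.3077)[:560]])[:,:800])
```

```text
[ 0.51005629 -0.51214832  0.25165614  8.11075785]
```

View pics/f.png

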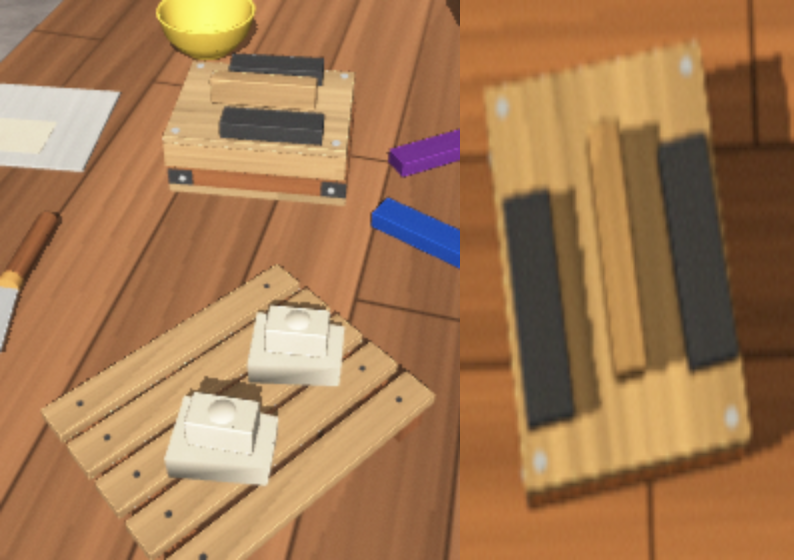

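The near keystone has been knocked about 20 px to the right since side7; I'll check the clearance.

Run:
```python
from h import *
p=cv2.imread('pics/top10.png')[160:315,60:225]
cv2.imwrite('pics/g.png',cv2.resize(p,None,fx=3.8,fy=3.8,interpolation=cv2.INTER_CUBIC))
```

```text
(no output)
```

View pics/g.png

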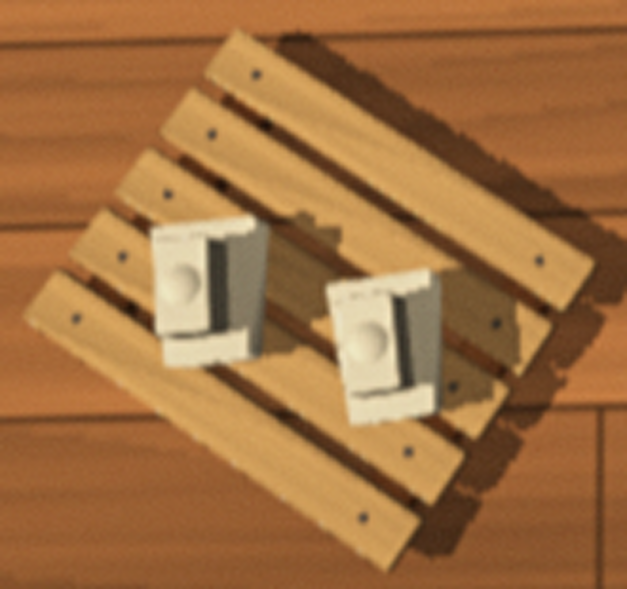

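```bash
python3 -c "
from workcell import ticket; print(ticket.finish_job())"
```

```text
the job is handed in; nothing more can be done
None
```

Job handed in at about 54 s: both keystones found in the mould stand face up and apart on the rack (one was knocked a few cm there but sits flat and clear of the other), and the mould is closed within about 1 mm of its original alignment with both steel weights flat on top.

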